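# Weigh the flat tin from behind the tall containers

## Task

We need to know how much filler is left in the flat round tin, which is boxed in at the back of the plywood tray by three tall containers. Lift all three out first and stand them on the white board, then stand the tin in the middle of the scale's pan, and then put the three back in the tray, each exactly where it stood before and with the oblong can square to the tray as it was. Keep the containers upright, set them down rather than drop them, and leave the small jar and the small box in the tray undisturbed.

Things in the scene. Friction and masses are not known exactly. Their poses are not given: they have to be found in the camera images.
- spray_can: Spray can, bare aluminium with a paper label and a grey cap: a round cylinder 52 mm in diameter up to 108 mm, the cap 47 mm in diameter above it, 140 mm high in all, 0.15 to 0.31 kg. Starts upright in the tray in one of three places around the flat tin (left, right or robot side). Origin at the centre of its underside, z up its axis; its yaw means nothing.
- oblong_can: Oblong steel solvent can with a paper label, upright: 44 mm (its x) by 72 mm (its y; 45.5 by 73.5 at the seams), body 114 mm high, a small black screw cap towards one end of the top reaching 135 mm; 0.21 to 0.42 kg. Starts in one of the three places, long side along the tray's y within 0.1 rad. Origin at the centre of its underside, z up.
- glue_bottle: White plastic glue bottle, upright: a round cylinder 54 mm in diameter up to 103 mm, then a shoulder and a small orange pointed nozzle reaching 138 mm; 0.17 to 0.35 kg. Starts in the tray in one of the three places. Origin at the centre of its underside, z up; its yaw means nothing.
- flat_tin: Low round metal tin of filler with a lid: 60 mm in diameter at the lid (upper 14 mm), 57 mm below it, 33 mm high, 0.10 to 0.20 kg. Starts flat on the tray's floor in the middle near the back wall (about 6 mm from it). Origin at the centre of its underside, z up.
- tray: Fixed plywood tray, 180 (x) by 280 mm (y) outside, floor and walls 9 mm thick; back (+x) and ends 45 mm high, front lip (-x, robot side) 22 mm. Origin at the centre of its underside, floor 9 mm above. x points to its back, y along its length. In its frame the tin starts near (44, 0) mm, the tall ones near (-28, 0), (20, 82), (20, -82), each within 4 mm: remember which stands where.
- board: Fixed white board lying on the bench, 300 mm (its x) by 150 mm (its y) by 16 mm thick, empty at the start: the side area for the three tall containers. Origin at the centre of its underside, so its top is 16 mm above the origin. It lies left or right of the tray, the scale on the other side.
- scale_pan (a point): Centre of the top face of the scale's round steel pan, 130 mm in diameter, 40 mm above the bench, rigid and fixed. The scale is a grey box 190 by 150 mm with its display on the robot's side of the pan.
- small_jar: Small amber jar with a black lid, 39 mm in diameter, 36 mm high, in one of the tray's two front corners. Origin at the centre of its underside. Not to be disturbed.
- pin_box: Small grey square box with a clear lid, 40 by 40 mm, 24 mm high, in the tray's other front corner. Origin at the centre of its underside. Not to be disturbed.
Things that resemble listed ones, but are neither listed nor needed, are in the scene too. What is meant by the flat_tin is not blue, red or turquoise, and is the smaller of those in its own colour.

How it is judged:
By the outcome, as a careful person would: the job done as asked, in the order asked, and still so for the second after the job is handed in, with the robot touching nothing.
It also fails if it takes over 144 s, if anything falls off the work surface, if the arm or the gripper's body presses on something with over 40 N, if the wrist force passes 120 N, or if a joint passes its speed limit or range.

## Robot

A 7-joint arm with a two-finger parallel gripper is mounted at the origin on the work surface. World frame = base frame: x ahead of the robot, y to its left, z up, the work surface at z = 0. Lengths are in m, angles in rad, forces in N, time in s.
With the tool pointing down it reaches from about 0.35 to 0.9 m from the base axis. Payload 8.1 kg.
Tool frame: the origin (TCP) lies midway between the tips of the shut fingers; the grasp point (between the pads) lies 19 mm behind it; z points along the fingers, y is the line along which they close (so a half turn about z gives the same grasp; the last joint's range is limited). The gripper opens to 92 mm and grips with 3 to 60 N. Pads are 19 mm wide; open, the fingers measure 130 mm over their backs; the gripper's body (75 mm by 190 mm) begins 47 mm behind the grasp point.
Start: joints at [-1.239, 0.434, 0.025, 1.573, -0.012, 1.134, -0.075], TCP at [0.263, 0.567, 0.227] pointing down, gripper open.
Joint ranges: [-2.62, 2.62], [-0.44, 2.09], [-1.27, 1.32], [0.08, 2.57], [-1.32, 4.46], [0.12, 2], [-2.74, 2.74]. Speed limits (rad/s): [2.22, 2.22, 3.01, 3.01, 3.14, 3.14, 3.14].

## Interface

Orientations are given as a rotation vector (axis times angle).
In Python, from cell import arm gives the robot as it stands.
- The arm moves only by the tool carry_out, never from a script. Its arguments are lists of equal length, an entry for each row: "claw": the finger opening in cm, from 0 to 9.18; "delta_pos": the shift along the tool's x, y, z in cm, a list of three; "angular": the turn, a rotation vector about the tool's x, y, z in rad, a list of three. In form: {"claw": [claw, ...], "delta_pos": [[dx, dy, dz], ...], "angular": [[ax, ay, az], ...]}. A call has 1 to 20 rows; each row shifts and turns the commanded pose from where the row before left it, along the tool's axes as they then stand; what a row does not reach is not made up. A row lasts 1/10 s, in which the tool goes at most 50 mm and 8.59 degrees, less where a joint would pass 70% of its speed; a pose out of reach is approached as far as the arm can. A call with a gripper value outside its range is refused whole. The fingers move at their own pace and stop on an object; "force" is the grip in N (left out, the last holds). Time passes only in rows, so rows that do not move let the fingers close. It gives the time, the measured TCP pose, the force, the opening and the grip force at its end, in the units of the state.
- arm.observe(): the state, without advancing time (a new reading comes with each control period).
- arm.get_image(name): name is "scene" or "top"; returns a dict with "frame" (400x640x3 uint8, red, green, blue), "mtx" (3x3 intrinsics, pixels), "T" (4x4, takes a point from camera to world coordinates). Camera axes: x right, y down, z forward; pixel columns grow to the right and rows downward; lengths in m; the calibration is good to about 2 mm. A picture is of the moment at which its call begins. There is no depth.
- arm.sign_off(): hands the job in; it is judged then, once.
Trained networks look in a picture, given as the dict that the camera call returned (one of the last four; its "shot" number tells which), for a name from the list of things; names that differ only in an ending like _2 or _b are one class to them, and where a whole thing is asked for, a point or a joint stands for the part that bears it (a point fixed in the world has none). Each returns a list of dicts, best first, with "conf" (0 to 1); they miss things now and then, are a little off and sometimes report something else, mostly with a low value. They report only what shows in the picture. A call takes as long as a camera call. They do not tell look-alikes from the thing itself.
- arm.look_for(label, picture): "centre" ([column, row] as shares, 0 to 1, of the picture: columns of its width, rows of its height, amid what is visible of it).
- arm.trace(label, picture): "region" (400x640 bool, what is visible of it) and "centre" ([column, row] as shares, 0 to 1, of the picture: columns of its width, rows of its height, amid what is visible of it).
- arm.place_of(label, picture): "centre" ([column, row] as shares, 0 to 1, of the picture: columns of its width, rows of its height: a listed point, or the origin of a listed thing).
The state is a dict: "clock": time; "joints": joint angles; "dq": joint speeds; "joint_efforts": joint torques, N m; "position": TCP position; "ee_rot": TCP orientation; "force": force on the tool from outside, world axes, zero at the start; "ft_torque": the same for the moment, N m; "width": opening from 0.0 (shut) to 1.0 (fully open); "gripper_force": force on a finger pad.
Only numpy, scipy, OpenCV 4.12 (cv2) and the standard library are available. Lean on these libraries where they do the work, as an engineer would, in place of code of your own. Each camera call takes 0.05 s, during which the arm holds its last target. There are 200 camera calls.

## Working session

There is one attempt and no reset: what is moved stays moved. The work goes in short steps, Python scripts to look and compute and a tool call to move; the robot and the scene stay as the last step left them, time stands still between calls to the robot, and variables do not carry over. Pictures are saved under pics/ and viewed, at most 14 in all, crops included, and the job is handed in when it is done.

Besides the shell and the picture viewer there is one more tool, called after "Request:" by a JSON object that holds its "fn" and its "kwargs". carry_out: Moves the arm, as the interface text tells. Its arguments: {"type":"object","properties":{"claw":{"type":"array","items":{"type":"number"}},"delta_pos":{"type":"array","items":{"type":"array","items":{"type":"number"}}},"angular":{"type":"array","items":{"type":"array","items":{"type":"number"}}},"force":{"type":"number"}},"required":["claw","delta_pos","angular"]}

```bash
ls; mkdir -p pics; cat > h.py <<'E'
import numpy as np, cv2
from cell import arm
from scipy.spatial.transform import Rotation as R
def ray(p,px):
    d=p["T"][:3,:3]@np.linalg.inv(p["mtx"])@np.array([px[0],px[1],1.]); return p["T"][:3,3],d
def at(p,px,z):
    o,d=ray(p,px); return o+d*(z-o[2])/d[2]
def px(p,X):
    q=np.linalg.inv(p["T"])@np.append(X,1); u=p["mtx"]@q[:3]; return u[:2]/u[2]
def cen(r): return np.array(r["centre"])*[640,400]
def save(p,n): cv2.imwrite("pics/"+n,p["frame"][:,:,::-1])
E
python3 - <<'E'
from h import *
for n in("scene","top"):
    p=arm.get_image(n); save(p,n+"0.png"); print(n,p["T"].round(3).tolist(),p["mtx"].round(1).tolist())
    for l in "spray_can oblong_can glue_bottle flat_tin tray board scale_pan small_jar pin_box".split():
        for r in arm.place_of(l,p)[:4]:
            c=cen(r); z=dict(scale_pan=.04,tray=0,board=0).get(l,.009); print(l,round(r["conf"],2),c.round(1),at(p,c,z).round(4))
print(arm.observe())
E
```

```text
pics
scene [[-0.569, 0.617, -0.544, 1.034], [0.822, 0.425, -0.378, 0.365], [-0.002, -0.663, -0.749, 0.819], [0.0, 0.0, 0.0, 1.0]] [[505.9, 0.0, 312.9], [0.0, 505.9, 196.6], [0.0, 0.0, 1.0]]
spray_can 0.69 [338.2 301.2] [0.627 0.137 0.009]
oblong_can 0.88 [268.2 253.9] [ 0.617  -0.0311  0.009 ]
glue_bottle 0.62 [321.7 258.2] [0.5663 0.0601 0.009 ]
flat_tin 0.96 [236.1 194.3] [ 0.5336 -0.1837  0.009 ]
flat_tin 0.79 [293.1 285.6] [0.647  0.0507 0.009 ]
flat_tin 0.66 [467.1 210. ] [0.2935 0.242  0.009 ]
flat_tin 0.58 [204.1 229.6] [ 0.6436 -0.1747  0.009 ]
tray 0.61 [306.7 270.8] [0.6015 0.0493 0.    ]
board 0.63 [202.7 152.6] [ 0.4722 -0.3397  0.    ]
scale_pan 0.62 [471.  302.3] [0.5136 0.3364 0.04  ]
scale_pan 0.34 [310.5 268.9] [0.6152 0.0681 0.04  ]
pin_box 0.52 [289.2 225.4] [ 0.5371 -0.0394  0.009 ]
pin_box 0.48 [319.9 257.8] [0.5675 0.0566 0.009 ]
top [[-0.011, -0.99, 0.139, 0.37], [-1.0, 0.014, 0.018, -0.004], [-0.019, -0.139, -0.99, 1.06], [0.0, 0.0, 0.0, 1.0]] [[431.1, 0.0, 322.5], [0.0, 431.1, 198.1], [0.0, 0.0, 1.0]]
oblong_can 0.79 [341.7 161.8] [ 0.6091 -0.0344  0.009 ]
gl
[... 583 characters left out ...]
ts': array([-1.23861026,  0.43447039,  0.02498852,  1.57321902, -0.01162614,
        1.13396912, -0.07511894]), 'dq': array([ 1.66680843e-04,  6.60053921e-04,  1.53027969e-04,  7.80048377e-04,
       -6.17054895e-05,  3.32824674e-04, -1.38009085e-05]), 'joint_efforts': array([ 1.05042665e-03, -6.67705393e+01,  9.84029956e-01, -3.14795709e+01,
       -6.07345300e-02,  3.27950413e-02, -4.60098050e-06]), 'position': array([0.26327653, 0.56685848, 0.22675274]), 'ee_rot': array([-6.77752904e-01, -3.06760796e+00, -1.26929304e-04]), 'force': array([-0.00352205,  0.57839856,  0.3041817 ]), 'ft_torque': array([-0.03069689, -0.02279112,  0.03129666]), 'gripper_force': 0.0, 'width': 1.0000535103008192}
```

View pics/scene0.png

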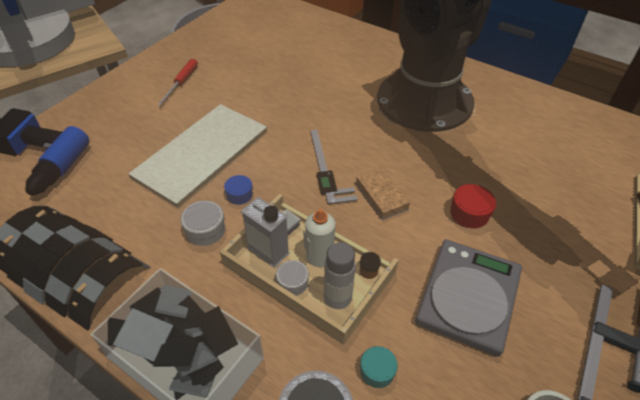

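View pics/top0.png

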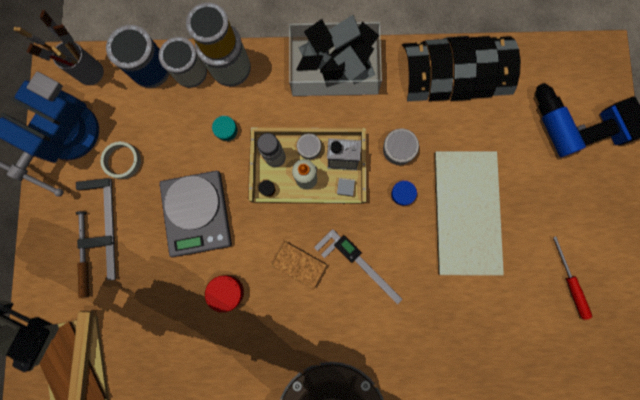

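Candidates for the flat tin, in scene pixels: the grey tin in the tray (293,277), the bigger grey one outside it (203,222), blue (238,189), red (473,205) and turquoise (379,366). The grey one in the tray fits, because it is the smaller of the two greys and is boxed in by the tall containers. Next I fit silhouettes and check this in a crop.

```bash
cat > fit.py <<'E'
from h import *
from scipy.optimize import minimize
def circ(r,z,n=40):
    a=np.linspace(0,2*np.pi,n,endpoint=False); return np.c_[r*np.cos(a),r*np.sin(a),np.full(n,z)]
def box(a,b,z0,z1,x0=0,y0=0): return np.array([[x0+s*a/2,y0+t*b/2,z] for s in(-1,1) for t in(-1,1) for z in(z0,z1)])
def parts(l,q):
    if l=="spray_can": return [np.r_[circ(.026,0),circ(.026,.108)],np.r_[circ(.0235,.108),circ(.0235,.14)]]
    if l=="glue_bottle": return [np.r_[circ(.027,0),circ(.027,.103)],np.r_[circ(.027,.103),circ(.010,.115)],np.r_[circ(.010,.112),circ(.003,.138)]]
    if l=="oblong_can": return [box(.0445,.0725,0,.114),np.r_[circ(.012,.114)+[0,q,0],circ(.012,.135)+[0,q,0]]]
    if l=="flat_tin": return [np.r_[circ(.0285,0),circ(.0285,.019),circ(.03,.019),circ(.03,.033)]]
    if l=="tray": return [np.r_[box(.171,.28,0,.045,.0045),box(.18,.28,0,.022)]]
    if l=="board": return [box(.3,.15,0,.016)]
    if l=="small_jar": return [np.r_[circ(.0195,0),circ(.0195,.036)]]
    if l=="pin_box": return [box(.04,.04,0,.024)]
def sil(p,l,v,z0,S=4):
    x,y,w,q=v; Rz=R.from_euler("z",w).as_matrix(); im=np.zeros((400*S//2,640*S//2),np.uint8)
    T=np.linalg.inv(p["T"])
    for P in parts(l,q):
        X=P@Rz.T+[x,y,z0]; C=X@T[:3,:3].T+T[:3,3]; u=C@p["mtx"].T; u=u[:,:2]/u[:,2:]
        h=cv2.convexHull(((u+.5)*S/2*16).astype(np.int32)); cv2.fillConvexPoly(im,h,255,cv2.LINE_AA,4)
    return cv2.resize(im,(640,400),interpolation=cv2.INTER_AREA)/255.
def fit(l,views,z0,v0,free):
    """views: list of (picture, mask, ignore)"""
    free=list(free); v0=np.array(v0,float); sc=np.array([.005,.005,.05,.008])[free]
    def f(u):
        v=v0.copy(); v[free]+=u*sc
        return sum((np.abs(sil(p,l,v,z0)-m)*~ig).sum()/m.sum() for p,m,ig in views)
    r=minimize(f,np.zeros(len(free)),method="Nelder-Mead",options=dict(initial_simplex=np.r_[np.zeros((1,len(free))),np.eye(len(free))],xatol=.02,fatol=1e-5))
    v=v0.copy(); v[free]+=r.x*sc; return v,r.fun
E
cat > meas.py <<'E'
from fit import *
guess=dict(spray_can=(.625,.134,0,0),oblong_can=(.613,-.033,0,0),glue_bottle=(.568,.059,0,0),flat_tin=(.645,.050,0,0),tray=(.600,.047,0,0),board=(.478,-.337,0,0),small_jar=(.545,.15,0,0),pin_box=(.54,-.045,0,0))
P=[arm.get_image("scene"),arm.get_image("top")]
M=[]
for p in P:
    d={}
    for l,g in guess.items():
        z=0 if l in("tray","board") else .009
        best=None
        for r in arm.trace(l,p):
            s=sil(p,l,g,z)>.5; m=r["region"]; iou=(s&m).sum()/(s|m).sum()
            if best is None or iou>best[0]: best=(iou,m,r["conf"])
        if best and best[0]>.2: d[l]=best[1]
        print(l,None if not best else (round(best[0],2),round(best[2],2)),end="; ")
    print(); M.append(d)
for l,g in guess.items():
    z=0 if l in("tray","board") else .009
    V=[]
    for p,d in zip(P,M):
        if l not in d: continue
        m=d[l].copy(); ig=np.zeros((400,640),bool)
        if l in("tray","board"):
            c=np.argwhere(m)[:,::-1]; k=np.zeros((400,640),np.uint8); cv2.fillConvexPoly(k,cv2.convexHull(c.astype(np.int32)),1); m=k>0
        else:
            for n in d:
                if n not in(l,"tray","board"): ig|=d[n]
            ig&=~m
        V.append((p,m,ig))
    fr=(0,1,2) if l in("tray","board","pin_box") else (0,1,2,3) if l=="oblong_can" else (0,1)
    for W in [V]+([[V[0]],[V[1]]] if len(V)>1 else []):
        qs=(-.018,.018) if l=="oblong_can" else (0,)
        v,c=min((fit(l,W,z,(*g[:3],q),fr) for q in qs),key=lambda t:t[1]); print(l,len(W),v.round(4),round(c,3))
E
python3 meas.py; python3 - <<'E'
from h import *
p=cv2.imread("pics/scene0.png")[170:350,150:420]; q=cv2.imread("pics/top0.png")[110:220,150:420]
cv2.imwrite("pics/crop.png",np.vstack([cv2.resize(p,(720,480),interpolation=3)[:340],cv2.resize(q,(720,293)[:2],interpolation=3)[:250]]))
E
```

```text
spray_can (np.float64(0.87), 0.68); oblong_can (np.float64(0.87), 0.91); glue_bottle (np.float64(0.69), 0.81); flat_tin (np.float64(0.77), 0.56); tray (np.float64(0.51), 0.62); board (np.float64(0.94), 0.9); small_jar (np.float64(0.69), 0.64); pin_box (np.float64(0.47), 0.75); 
spray_can (np.float64(0.9), 0.62); oblong_can (np.float64(0.9), 0.62); glue_bottle (np.float64(0.84), 0.62); flat_tin (np.float64(0.0), 0.93); tray (np.float64(0.57), 0.65); board (np.float64(0.97), 0.72); small_jar (np.float64(0.76), 0.71); pin_box (np.float64(0.69), 0.68); 
spray_can 2 [0.6217 0.1316 0.     0.    ] 0.18
spray_can 1 [0.6186 0.1284 0.     0.    ] 0.078
spray_can 1 [0.6214 0.1322 0.     0.    ] 0.071
oblong_can 2 [ 0.6118 -0.0355 -0.104   0.0232] 0.14
oblong_can 1 [ 0.6097 -0.038  -0.1203  0.0418] 0.043
oblong_can 1 [ 0.6125 -0.0352 -0.0895  0.0174] 0.061
glue_bottle 2 [0.5666 0.054  0.     0.    ] 0.195
glue_bottle 1 [0.5655 0.0524 0.     0.    ] 0.088
glue_bottle 1 [0.5667 0.0544 0.     0.    ] 0.091
flat_tin 1 [0.6422 0.045  0.     0.    ] 0.104
tray 2 [ 0.5971  0.0494 -0.0168  0.    ] 0.064
tray 1 [ 0.5962  0.048  -0.017   0.    ] 0.041
tray 1 [ 0.5979  0.0506 -0.018   0.    ] 0.015
board 2 [ 0.4784 -0.3391 -0.0142  0.    ] 0.06
board 1 [ 0.4774 -0.3419 -0.0152  0.    ] 0.023
board 1 [ 0.4787 -0.3381 -0.013   0.    ] 0.014
small_jar 2 [0.54   0.1485 0.     0.    ] 0.525
small_jar 1 [0.5372 0.1457 0.     0.    ] 0.222
small_jar 1 [0.5412 0.1503 0.     0.    ] 0.276
pin_box 2 [ 0.5429 -0.0432 -0.1481  0.    ] 0.436
pin_box 1 [ 0.5418 -0.0465 -0.1577  0.    ] 0.102
pin_box 1 [ 0.544  -0.0412 -0.1261  0.    ] 0.204
```

View pics/crop.png

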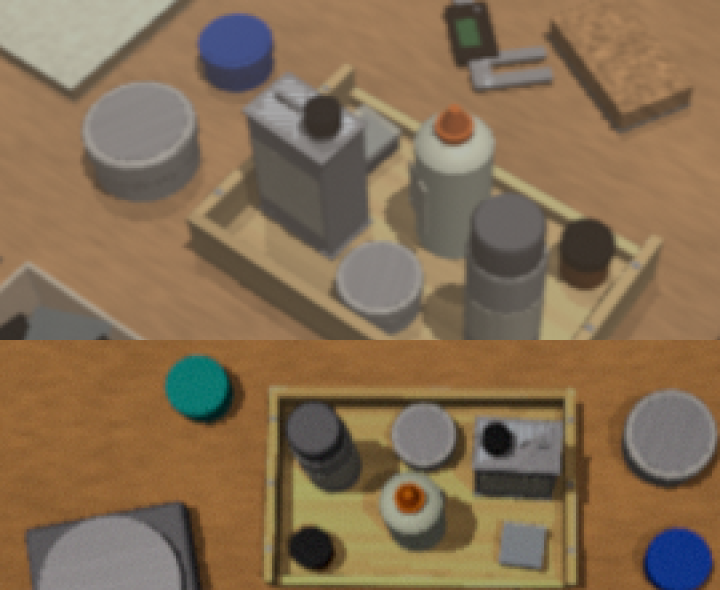

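The crop shows the grey tin in the tray at crop (380,285), boxed in by the three containers. It is clearly smaller than the outer grey tin at (140,140), so this is the flat_tin. The fits place the tray at (0.597, 0.049, yaw -0.017), the oblong can on the right, the glue bottle in front and the spray can on the left, all matching the nominal spots. First I turn the tool.

```bash
cat > go.py <<'E'
import sys
from h import *
s=arm.observe(); M=R.from_rotvec(s["ee_rot"]).as_matrix(); psi=np.arctan2(M[1,1],M[0,1])
a=list(map(float,sys.argv[1:]))
print("t",round(s["clock"],2),"pos",s["position"].round(4),"psi",psi.round(4),"tilt",M[:2,2].round(4),"w",round(s["width"]*9.18,2),"gf",round(s["gripper_force"],1),"F",s["force"].round(1),"j",s["joints"].round(2))
p=s["position"]
for i in range(0,len(a)//3*3,3):
    t=np.array(a[i:i+3]); print("d cm tool",((t-p)@M*100).round(2)); p=t
if len(a)%3: print("az",psi-a[-1])
E
python3 go.py
```

```text
t 1.9 pos [0.2633 0.5669 0.2267] psi 1.136 tilt [-0.  0.] w 9.16 gf 0.0 F [-0.3 -0.9  0.1] j [-1.24  0.43  0.02  1.57 -0.01  1.13 -0.08]
```

Request:
{"fn": "carry_out", "kwargs": {"claw": [9.18,9.18,9.18,9.18,9.18,9.18,9.18,9.18,9.18,9.18], "delta_pos": [[0,0,0],[0,0,0],[0,0,0],[0,0,0],[0,0,0],[0,0,0],[0,0,0],[0,0,0],[0,0,0],[0,0,0]], "angular": [[0,0,0.1373],[0,0,0.1373],[0,0,0.1373],[0,0,0.1373],[0,0,0.1373],[0,0,0.1373],[0,0,0.1373],[0,0,0.1373],[0,0,0.1373],[0,0,0]], "force": 30}}

```text
clock: 2.9
position: [0.2631, 0.5669, 0.2267]
ee_rot: [2.331, 2.105, 0.0]
force: [0.1, -0.3, -0.5]
width: 0.997
gripper_force: 0.0
```

```bash
python3 go.py .611 -.0365 .2267 -.1
```

```text
t 2.9 pos [0.2631 0.5669 0.2267] psi -0.1018 tilt [ 0.0002 -0.0001] w 9.15 gf 0.0 F [ 0.1 -0.3 -0.5] j [-1.43  0.44  0.31  1.59 -0.14  1.13 -1.19]
d cm tool [-5.650e+01  4.074e+01  1.000e-02]
az -0.0017505254817963695
```

Request:
{"fn": "carry_out", "kwargs": {"claw": [9.18,9.18,9.18,9.18,9.18,9.18,9.18,9.18,9.18,9.18,9.18,9.18,9.18,9.18,9.18,9.18,9.18,9.18,9.18], "delta_pos": [[-1.7,1.2,0],[-3.32,2.4,0],[-3.32,2.4,0],[-3.32,2.4,0],[-3.32,2.4,0],[-3.32,2.4,0],[-3.32,2.4,0],[-3.32,2.4,0],[-3.32,2.4,0],[-3.32,2.4,0],[-3.32,2.4,0],[-3.32,2.4,0],[-3.32,2.4,0],[-3.32,2.4,0],[-3.32,2.4,0],[-3.32,2.4,0],[-3.32,2.4,0],[-1.7,1.2,0],[0,0,0]], "angular": [[0,0,0],[0,0,0],[0,0,0],[0,0,0],[0,0,0],[0,0,0],[0,0,0],[0,0,0],[0,0,0],[0,0,0],[0,0,0],[0,0,0],[0,0,0],[0,0,0],[0,0,0],[0,0,0],[0,0,0],[0,0,0],[0,0,0]]}}

```text
clock: 4.8
position: [0.6138, -0.0406, 0.2267]
ee_rot: [2.329, 2.105, -0.002]
force: [-0.3, 1.3, 0.1]
width: 1.001
gripper_force: 0.0
```

```bash
python3 go.py .611 -.0365 .088 -.1; python3 - <<'E'
from h import *
p=arm.get_image("scene"); save(p,"s1.png"); c=p["frame"][100:300,150:450,::-1]; cv2.imwrite("pics/s1c.png",cv2.resize(c,(780,520)))
E
```

```text
t 4.8 pos [ 0.6138 -0.0406  0.2267] psi -0.1008 tilt [ 0.0006 -0.0023] w 9.19 gf 0.0 F [-0.3  1.3  0.1] j [-0.39  0.45  0.53  1.63 -0.24  1.13  0.11]
d cm tool [ 0.41 -0.33 13.87]
az -0.0008247816476574382
```

View pics/s1c.png

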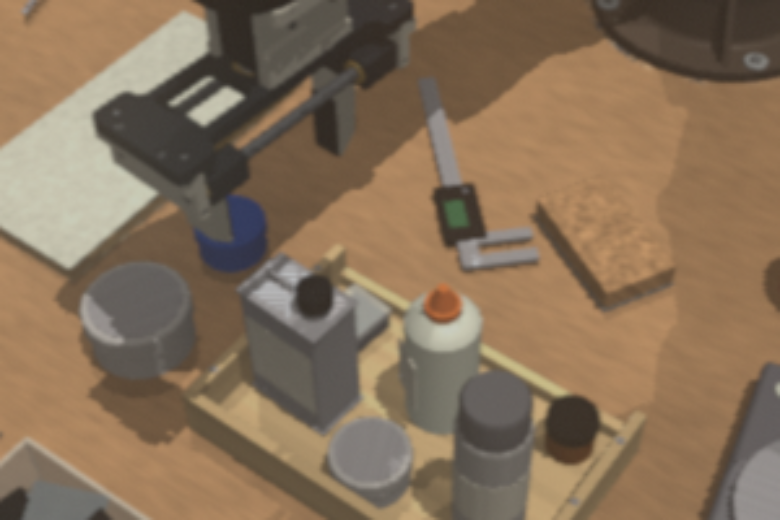

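The gripper hangs over the right side of the tray and straddles the oblong can, clear of everything. I descend part-way and let it settle.

Request:
{"fn": "carry_out", "kwargs": {"claw": [9.18,9.18,9.18,9.18,9.18,9.18,9.18], "delta_pos": [[0,0,1],[0,0,2],[0,0,2],[0,0,1],[0,0,0],[0,0,0],[0,0,0]], "angular": [[0,0,0],[0,0,0],[0,0,0],[0,0,0],[0,0,0],[0,0,0],[0,0,0]]}}

```text
clock: 5.55
position: [0.6135, -0.036, 0.1677]
ee_rot: [2.328, 2.108, 0.002]
force: [-0.1, -0.2, 0.2]
width: 0.998
gripper_force: 0.0
```

```bash
python3 go.py .611 -.0365 .088 -.1
```

```text
t 5.55 pos [ 0.6135 -0.036   0.1677] psi -0.0991 tilt [0.0016 0.0001] w 9.17 gf 0.0 F [-0.1 -0.2  0.2] j [-0.37  0.5   0.51  1.7  -0.28  1.01  0.13]
d cm tool [-0.08 -0.26  7.97]
az 0.0008665358327303169
```

Request:
{"fn": "carry_out", "kwargs": {"claw": [9.18,9.18,9.18,9.18,9.18,9.18,9.18,9.18], "delta_pos": [[0,-0.25,1],[0,0,2],[0,0,2],[0,0,2],[0,0,1],[0,0,0],[0,0,0],[0,0,0]], "angular": [[0,0,0],[0,0,0],[0,0,0],[0,0,0],[0,0,0],[0,0,0],[0,0,0],[0,0,0]]}}

```text
clock: 6.35
position: [0.6112, -0.0361, 0.0878]
ee_rot: [2.329, 2.107, 0.002]
force: [0.2, -0.3, -0.4]
width: 0.996
gripper_force: 0.0
```

```bash
python3 go.py .611 -.0365 .088 -.1; python3 - <<'E'
from h import *
p=arm.get_image("top"); c=p["frame"][110:220,240:380,::-1]; cv2.imwrite("pics/t1c.png",cv2.resize(c,(764,600),interpolation=cv2.INTER_CUBIC))
E
```

```text
t 6.35 pos [ 0.6112 -0.0361  0.0878] psi -0.0999 tilt [0.0017 0.    ] w 9.14 gf 0.0 F [ 0.2 -0.3 -0.4] j [-0.34  0.59  0.46  1.78 -0.34  0.85  0.18]
d cm tool [-0.05 -0.02 -0.02]
az 0.00011836137534883273
```

Request:
{"fn": "carry_out", "kwargs": {"claw": [4.0,4.0,4.0,4.0,4.0,4.0,4.0,4.0], "delta_pos": [[0,0,0],[0,0,0],[0,0,0],[0,0,0],[0,0,0],[0,0,0],[0,0,0],[0,0,0]], "angular": [[0,0,0],[0,0,0],[0,0,0],[0,0,0],[0,0,0],[0,0,0],[0,0,0],[0,0,0]], "force": 30}}

```text
clock: 7.2
position: [0.6106, -0.0359, 0.0867]
ee_rot: [2.329, 2.108, 0.0]
force: [1.3, 0.6, -0.6]
width: 0.488
gripper_force: 30.0
```

```bash
python3 go.py .611 -.0365 .088 -.1; python3 - <<'E'
from h import *
p=arm.get_image("scene"); c=p["frame"][170:350,190:430,::-1]; cv2.imwrite("pics/s2c.png",cv2.resize(c,(784,588),interpolation=cv2.INTER_CUBIC))
E
```

```text
t 7.2 pos [ 0.6106 -0.0359  0.0867] psi -0.0998 tilt [ 0.0003 -0.    ] w 4.48 gf 30.0 F [ 1.3  0.6 -0.6] j [-0.34  0.59  0.46  1.79 -0.34  0.85  0.18]
d cm tool [-0.05  0.04 -0.13]
az 0.00022930389796387007
```

View pics/s2c.png

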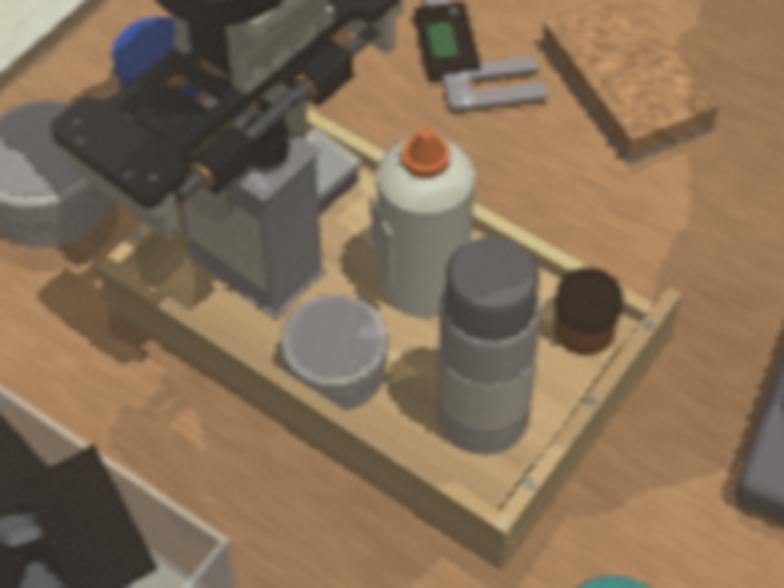

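The can is gripped at width 4.48 cm. The oblong grip pose is recorded as (0.6106, -0.0359, 0.0867), psi -0.0998. Next I lift it and carry it to the board.

Request:
{"fn": "carry_out", "kwargs": {"claw": [4.0,4.0,4.0,4.0,4.0,4.0,4.0,4.0,4.0,4.0,4.0,4.0,4.0,4.0,4.0,4.0,4.0,4.0,4.0], "delta_pos": [[0,0,-0.5],[0,0,-1.5],[0,0,-2],[0,0,-2],[0,0,-1.5],[0,0,-0.5],[-1.45,-0.52,0],[-2.9,-1.04,0],[-2.9,-1.04,0],[-2.9,-1.04,0],[-2.9,-1.04,0],[-2.9,-1.04,0],[-2.9,-1.04,0],[-2.9,-1.04,0],[-2.9,-1.04,0],[-2.9,-1.04,0],[-1.45,-0.52,0],[0,0,0],[0,0,0]], "angular": [[0,0,0],[0,0,0],[0,0,0],[0,0,0],[0,0,0],[0,0,0],[0,0,0],[0,0,0],[0,0,0],[0,0,0],[0,0,0],[0,0,0],[0,0,0],[0,0,0],[0,0,0],[0,0,0],[0,0,0],[0,0,0],[0,0,0]]}}

```text
clock: 9.15
position: [0.4778, -0.3136, 0.1663]
ee_rot: [-2.329, -2.106, -0.0]
force: [0.2, 0.2, -3.4]
width: 0.486
gripper_force: 30.0
```

```bash
python3 go.py .479 -.314 .0945 -.1; python3 - <<'E'
from h import *
p=arm.get_image("scene"); c=p["frame"][60:320,100:440,::-1]; cv2.imwrite("pics/s3c.png",cv2.resize(c,(780,596),interpolation=cv2.INTER_CUBIC))
E
```

```text
t 9.15 pos [ 0.4778 -0.3136  0.1663] psi -0.1003 tilt [-0.0006  0.0011] w 4.46 gf 30.0 F [ 0.2  0.2 -3.4] j [ 0.09  0.44  0.55  1.81 -0.27  0.97  0.66]
d cm tool [-0.03  0.13  7.17]
az -0.0002781700548491195
```

View pics/s3c.png

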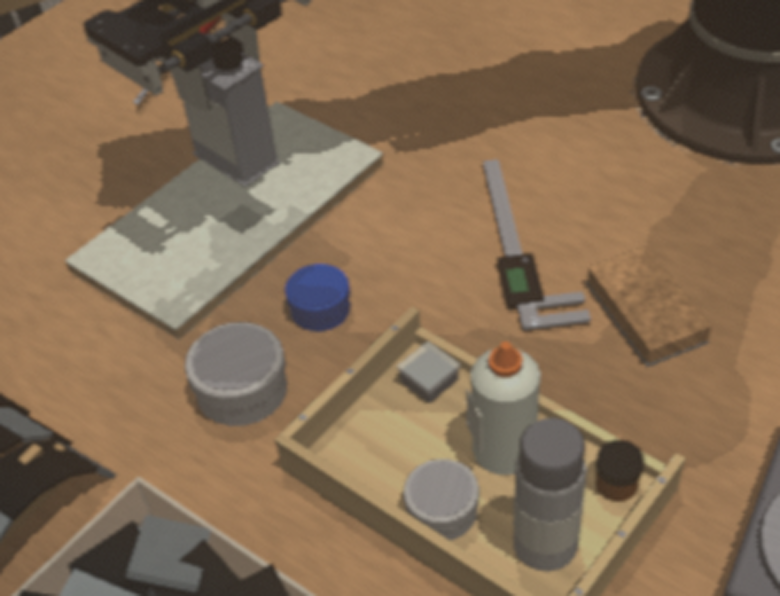

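The oblong can hangs upright over the board. I lower it gently.

Request:
{"fn": "carry_out", "kwargs": {"claw": [4.0,4.0,4.0,4.0,4.0,4.0,4.0,4.0,4.0,4.0,4.0], "delta_pos": [[0,0,1],[0,0,2],[0,0,2],[0,0,1.2],[0,0,0.5],[0,0,0.25],[0,0,0.1],[0,0,0.1],[0,0,0.1],[0,0,0.05],[0,0,0]], "angular": [[0,0,0],[0,0,0],[0,0,0],[0,0,0],[0,0,0],[0,0,0],[0,0,0],[0,0,0],[0,0,0],[0,0,0],[0,0,0]]}}

```text
clock: 10.3
position: [0.4782, -0.3142, 0.0939]
ee_rot: [2.329, 2.108, 0.0]
force: [0.0, 0.7, -4.7]
width: 0.482
gripper_force: 30.0
```

```bash
python3 go.py .479 -.314 .0945 -.1
```

```text
t 10.3 pos [ 0.4782 -0.3142  0.0939] psi -0.0998 tilt [ 0.0003 -0.    ] w 4.42 gf 30.0 F [ 0.   0.7 -4.7] j [ 0.14  0.53  0.5   1.88 -0.34  0.81  0.71]
d cm tool [ 0.02  0.08 -0.06]
az 0.00020259535222524883
```

Request:
{"fn": "carry_out", "kwargs": {"claw": [4.0,4.0,4.0], "delta_pos": [[0,0,0.05],[0,0,0.05],[0,0,0]], "angular": [[0,0,0],[0,0,0],[0,0,0]]}}

```text
clock: 10.6
position: [0.4787, -0.3143, 0.0935]
ee_rot: [2.329, 2.107, 0.001]
force: [-1.3, 1.1, 5.8]
width: 0.48
gripper_force: 30.0
```

```bash
python3 go.py .479 -.314 .0945 -.1
```

```text
t 10.6 pos [ 0.4787 -0.3143  0.0935] psi -0.0996 tilt [ 0.0013 -0.0002] w 4.4 gf 30.0 F [-1.3  1.1  5.8] j [ 0.14  0.53  0.5   1.88 -0.34  0.81  0.72]
d cm tool [ 0.03  0.03 -0.1 ]
az 0.00036860074346421745
```

Request:
{"fn": "carry_out", "kwargs": {"claw": [9.18,9.18,9.18,9.18,9.18,9.18,9.18,9.18,9.18,9.18,9.18], "delta_pos": [[0,0,0],[0,0,0],[0,0,0],[0,0,0],[0,0,0],[0,0,-0.5],[0,0,-1.5],[0,0,-2],[0,0,-2],[0,0,-1.5],[0,0,-0.5]], "angular": [[0,0,0],[0,0,0],[0,0,0],[0,0,0],[0,0,0],[0,0,0],[0,0,0],[0,0,0],[0,0,0],[0,0,0],[0,0,-0.083]]}}

```text
clock: 11.7
position: [0.4788, -0.3147, 0.1748]
ee_rot: [2.238, 2.201, 0.001]
force: [0.2, -0.4, 0.6]
width: 0.998
gripper_force: 0.0
```

Request:
{"fn": "carry_out", "kwargs": {"claw": [9.18,9.18,9.18,9.18,9.18,9.18,9.18,9.18,9.18,9.18,9.18,9.18,9.18,9.18], "delta_pos": [[1.85,0.4,0],[3.69,0.81,0],[3.69,0.81,0],[3.69,0.81,0],[3.69,0.81,0],[3.69,0.81,0],[3.69,0.81,0],[3.69,0.81,0],[3.69,0.81,0],[3.69,0.81,0],[1.85,0.4,0],[0,0,0],[0,0,0],[0,0,0]], "angular": [[0,0,0],[0,0,0],[0,0,0],[0,0,0],[0,0,0],[0,0,0],[0,0,0],[0,0,0],[0,0,0],[0,0,0],[0,0,0],[0,0,0],[0,0,0],[0,0,0]]}}

```text
clock: 13.1
position: [0.565, 0.0519, 0.173]
ee_rot: [2.242, 2.2, -0.001]
force: [0.4, 0.3, 0.3]
width: 0.998
gripper_force: 0.0
```

```bash
python3 go.py .566 .0532 .084 -.017; python3 - <<'E'
from h import *
p=arm.get_image("scene"); save(p,"s4.png")
E
```

```text
t 13.1 pos [0.565  0.0519 0.173 ] psi -0.0188 tilt [ 0.0001 -0.0006] w 9.16 gf 0.0 F [0.4 0.3 0.3] j [-0.53  0.41  0.47  1.81 -0.22  0.97  0.01]
d cm tool [0.14 0.09 8.9 ]
az -0.001763684038086466
```

View pics/s4.png

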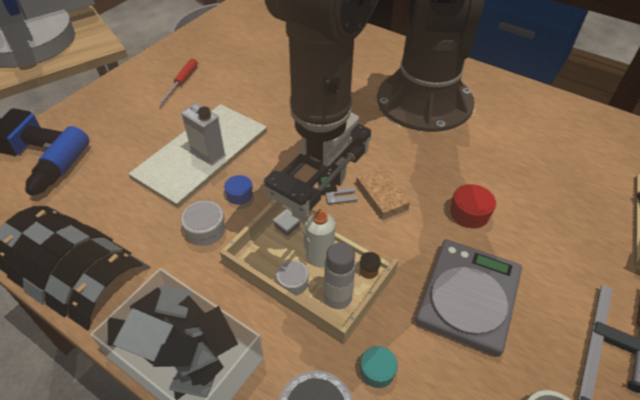

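The oblong can stands upright on the board at (203,135), and the gripper is over the glue bottle at (320,240). I descend and grip.

Request:
{"fn": "carry_out", "kwargs": {"claw": [9.18,9.18,9.18,9.18,9.18,9.18,9.18,9.18,9.18,5.0,5.0,5.0,5.0,5.0,5.0,5.0,5.0], "delta_pos": [[0.13,0.09,1],[0,0,2],[0,0,2],[0,0,2],[0,0,1.5],[0,0,0.4],[0,0,0],[0,0,0],[0,0,0],[0,0,0],[0,0,0],[0,0,0],[0,0,0],[0,0,0],[0,0,0],[0,0,0],[0,0,0]], "angular": [[0,0,0],[0,0,0],[0,0,0],[0,0,0],[0,0,0],[0,0,0],[0,0,0],[0,0,0],[0,0,0],[0,0,0],[0,0,0],[0,0,0],[0,0,0],[0,0,0],[0,0,0],[0,0,0],[0,0,0]]}}

```text
clock: 14.85
position: [0.5661, 0.0549, 0.0837]
ee_rot: [-2.24, -2.203, -0.0]
force: [-1.0, 0.4, 0.4]
width: 0.578
gripper_force: 30.0
```

```bash
python3 go.py .566 .0532 .164 .368 .053 .164 .368 -.378 .164
```

```text
t 14.85 pos [0.5661 0.0549 0.0837] psi -0.0168 tilt [-0.0001  0.0001] w 5.31 gf 30.0 F [-1.   0.4  0.4] j [-0.48  0.53  0.41  1.89 -0.29  0.78  0.07]
d cm tool [-0.17 -0.   -8.03]
d cm tool [ -0.35 -19.8    0.  ]
d cm tool [-43.09   0.72  -0.  ]
```

Glue grip pose: (0.5661, 0.0549, 0.0837).

Request:
{"fn": "carry_out", "kwargs": {"claw": [5.0,5.0,5.0,5.0,5.0,5.0,5.0,5.0,5.0,5.0,5.0,5.0,5.0,5.0,5.0,5.0,5.0,5.0,5.0,5.0], "delta_pos": [[0,0,-0.5],[0,0,-1.5],[0,0,-2],[0,0,-2],[0,0,-1.5],[0,0,-0.5],[-1.67,-0.73,0],[-3.35,-1.47,0],[-3.35,-1.47,0],[-3.35,-1.47,0],[-3.35,-1.47,0],[-3.35,-1.47,0],[-3.35,-1.47,0],[-3.35,-1.47,0],[-3.35,-1.47,0],[-3.35,-1.47,0],[-3.35,-1.47,0],[-3.35,-1.47,0],[-3.35,-1.47,0],[-1.67,-0.73,0]], "angular": [[0,0,0],[0,0,0],[0,0,0],[0,0,0],[0,0,0],[0,0,0],[0,0,0],[0,0,0],[0,0,0],[0,0,0],[0,0,0],[0,0,0],[0,0,0],[0,0,0],[0,0,0],[0,0,0],[0,0,0],[0,0,0],[0,0,0],[0,0,0]]}}

```text
clock: 16.85
position: [0.3644, -0.3804, 0.1632]
ee_rot: [-2.244, -2.198, 0.003]
force: [1.1, -0.4, -1.3]
width: 0.576
gripper_force: 30.0
```

Request:
{"fn": "carry_out", "kwargs": {"claw": [5.0,5.0,5.0,5.0,5.0,5.0,5.0,5.0,5.0,5.0,5.0], "delta_pos": [[0,0,0],[0,0,0],[0,0,1],[0,0,2],[0,0,2],[0,0,1.2],[0,0,0.5],[0,0,0.2],[0,0,0],[0,0,0],[0,0,0]], "angular": [[0,0,0],[0,0,0],[0,0,0],[0,0,0],[0,0,0],[0,0,0],[0,0,0],[0,0,0],[0,0,0],[0,0,0],[0,0,0]]}}

```text
clock: 17.95
position: [0.3681, -0.3776, 0.0953]
ee_rot: [2.239, 2.202, 0.0]
force: [0.4, 0.4, -2.0]
width: 0.576
gripper_force: 30.0
```

```bash
python3 go.py .368 -.377 .0907
```

```text
t 17.95 pos [ 0.3681 -0.3776  0.0953] psi -0.0168 tilt [ 0.001  -0.0006] w 5.28 gf 30.0 F [ 0.4  0.4 -2. ] j [ 0.31  0.47  0.53  1.99 -0.33  0.77  1.02]
d cm tool [ 0.06 -0.02  0.46]
```

Request:
{"fn": "carry_out", "kwargs": {"claw": [5.0,5.0,5.0,5.0,5.0,5.0,5.0], "delta_pos": [[0,0,0.2],[0,0,0.1],[0,0,0.05],[0,0,0.05],[0,0,0.05],[0,0,0.05],[0,0,0]], "angular": [[0,0,0],[0,0,0],[0,0,0],[0,0,0],[0,0,0],[0,0,0],[0,0,0]]}}

```text
clock: 18.65
position: [0.3678, -0.3775, 0.0906]
ee_rot: [2.24, 2.202, 0.001]
force: [-3.2, 2.9, 12.5]
width: 0.58
gripper_force: 30.0
```

```bash
python3 go.py .368 -.377 .1707 .62 .1305 .1707
```

```text
t 18.65 pos [ 0.3678 -0.3775  0.0906] psi -0.0172 tilt [0.0007 0.0002] w 5.32 gf 30.0 F [-3.2  2.9 12.5] j [ 0.31  0.47  0.52  2.   -0.34  0.76  1.02]
d cm tool [ 0.05  0.03 -8.01]
d cm tool [5.118e+01 2.432e+01 3.000e-02]
```

Request:
{"fn": "carry_out", "kwargs": {"claw": [9.18,9.18,9.18,9.18,9.18,9.18,9.18,9.18,9.18,9.18,9.18], "delta_pos": [[0,0,0],[0,0,0],[0,0,0],[0,0,0],[0,0,0],[0,0,-0.5],[0,0,-1.5],[0,0,-2],[0,0,-2],[0,0,-1.5],[0,0,-0.7]], "angular": [[0,0,0],[0,0,0],[0,0,0],[0,0,0],[0,0,0],[0,0,0],[0,0,0],[0,0,0],[0,0,0],[0,0,0],[0,0,0]]}}

```text
clock: 19.75
position: [0.3683, -0.3778, 0.1733]
ee_rot: [2.239, 2.201, 0.001]
force: [0.0, -0.1, 0.5]
width: 1.001
gripper_force: 0.0
```

Request:
{"fn": "carry_out", "kwargs": {"claw": [9.18,9.18,9.18,9.18,9.18,9.18,9.18,9.18,9.18,9.18,9.18,9.18,9.18,9.18,9.18,9.18,9.18,9.18], "delta_pos": [[1.83,0.87,0],[3.65,1.74,0],[3.65,1.74,0],[3.65,1.74,0],[3.65,1.74,0],[3.65,1.74,0],[3.65,1.74,0],[3.65,1.74,0],[3.65,1.74,0],[3.65,1.74,0],[3.65,1.74,0],[3.65,1.74,0],[3.65,1.74,0],[3.65,1.74,0],[1.83,0.87,0],[0,0,0],[0,0,0],[0,0,0]], "angular": [[0,0,0],[0,0,0],[0,0,0],[0,0,0],[0,0,0],[0,0,0],[0,0,0],[0,0,0],[0,0,0],[0,0,0],[0,0,0],[0,0,0],[0,0,0],[0,0,0],[0,0,0],[0,0,0],[0,0,0],[0,0,0]]}}

```text
clock: 21.55
position: [0.6196, 0.128, 0.1716]
ee_rot: [2.242, 2.2, -0.001]
force: [0.0, -0.1, 0.6]
width: 1.002
gripper_force: 0.0
```

```bash
python3 go.py .62 .1303 .087; python3 - <<'E'
from h import *
p=arm.get_image("scene"); save(p,"s5.png")
E
```

```text
t 21.55 pos [0.6196 0.128  0.1716] psi -0.0187 tilt [-0.0005 -0.0008] w 9.19 gf 0.0 F [ 0.  -0.1  0.6] j [-0.59  0.52  0.45  1.65 -0.25  1.04 -0.08]
d cm tool [0.24 0.04 8.46]
```

View pics/s5.png

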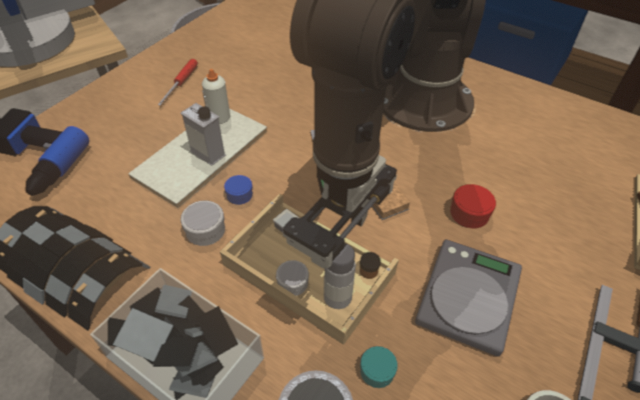

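The glue bottle (214,95) and the oblong can (203,135) both stand on the board, and the gripper is over the spray can (338,275).

Request:
{"fn": "carry_out", "kwargs": {"claw": [9.18,9.18,9.18,9.18,9.18,9.18,9.18,9.18,9.18,4.8,4.8,4.8,4.8,4.8,4.8,4.8,4.8], "delta_pos": [[0.1,0.03,1],[0,0,2],[0,0,2],[0,0,2],[0,0,1],[0,0,0.45],[0,0,0],[0,0,0],[0,0,0],[0,0,0],[0,0,0],[0,0,0],[0,0,0],[0,0,0],[0,0,0],[0,0,0],[0,0,0]], "angular": [[0,0,0],[0,0,0],[0,0,0],[0,0,0],[0,0,0],[0,0,0],[0,0,0],[0,0,0],[0,0,0],[0,0,0],[0,0,0],[0,0,0],[0,0,0],[0,0,0],[0,0,0],[0,0,0],[0,0,0]]}}

```text
clock: 23.3
position: [0.6204, 0.1307, 0.0873]
ee_rot: [2.24, 2.203, 0.0]
force: [0.7, -0.2, -0.3]
width: 0.56
gripper_force: 30.0
```

```bash
python3 go.py .62 .1303 .087; python3 go.py .588 -.3805 .0869
```

```text
t 23.3 pos [0.6204 0.1307 0.0873] psi -0.0167 tilt [0.0003 0.    ] w 5.14 gf 30.0 F [ 0.7 -0.2 -0.3] j [-0.56  0.61  0.41  1.72 -0.3   0.87 -0.04]
d cm tool [-0.04 -0.04  0.03]
t 23.3 pos [0.6204 0.1307 0.0873] psi -0.0167 tilt [0.0003 0.    ] w 5.14 gf 30.0 F [ 0.7 -0.2 -0.3] j [-0.56  0.61  0.41  1.72 -0.3   0.87 -0.04]
d cm tool [-5.116e+01 -2.390e+00  3.000e-02]
```

Spray grip pose: (0.6204, 0.1307, 0.0873).

Request:
{"fn": "carry_out", "kwargs": {"claw": [4.8,4.8,4.8,4.8,4.8,4.8,4.8,4.8,4.8,4.8,4.8,4.8,4.8,4.8,4.8,4.8,4.8,4.8,4.8,4.8], "delta_pos": [[0,0,-0.5],[0,0,-1.5],[0,0,-2],[0,0,-2],[0,0,-1.5],[0,0,-0.5],[-1.97,-0.09,0],[-3.93,-0.18,0],[-3.93,-0.18,0],[-3.93,-0.18,0],[-3.93,-0.18,0],[-3.93,-0.18,0],[-3.93,-0.18,0],[-3.93,-0.18,0],[-3.93,-0.18,0],[-3.93,-0.18,0],[-3.93,-0.18,0],[-3.93,-0.18,0],[-3.93,-0.18,0],[-1.97,-0.09,0]], "angular": [[0,0,0],[0,0,0],[0,0,0],[0,0,0],[0,0,0],[0,0,0],[0,0,0],[0,0,0],[0,0,0],[0,0,0],[0,0,0],[0,0,0],[0,0,0],[0,0,0],[0,0,0],[0,0,0],[0,0,0],[0,0,0],[0,0,0],[0,0,0]]}}

```text
clock: 25.3
position: [0.5852, -0.3852, 0.1664]
ee_rot: [-2.245, -2.197, 0.005]
force: [-1.0, 0.1, -3.4]
width: 0.56
gripper_force: 30.0
```

Request:
{"fn": "carry_out", "kwargs": {"claw": [4.8,4.8,4.8,4.8,4.8,4.8,4.8,4.8,4.8,4.8,4.8], "delta_pos": [[0,0,0],[0,0,0],[0,0,1],[0,0,2],[0,0,2],[0,0,1.2],[0,0,0.5],[0,0,0.2],[0,0,0],[0,0,0],[0,0,0]], "angular": [[0,0,0],[0,0,0],[0,0,0],[0,0,0],[0,0,0],[0,0,0],[0,0,0],[0,0,0],[0,0,0],[0,0,0],[0,0,0]]}}

```text
clock: 26.4
position: [0.5887, -0.3802, 0.099]
ee_rot: [2.239, 2.202, 0.001]
force: [-0.1, 0.5, -2.6]
width: 0.558
gripper_force: 30.0
```

```bash
python3 go.py .588 -.3805 .0943
```

```text
t 26.4 pos [ 0.5887 -0.3802  0.099 ] psi -0.0168 tilt [ 0.0012 -0.0006] w 5.12 gf 30.0 F [-0.1  0.5 -2.6] j [ 0.23  0.7   0.45  1.53 -0.34  0.99  0.76]
d cm tool [-0.03 -0.07  0.47]
```

Request:
{"fn": "carry_out", "kwargs": {"claw": [4.8,4.8,4.8,4.8,4.8,4.8,4.8], "delta_pos": [[0,0,0.2],[0,0,0.1],[0,0,0.05],[0,0,0.05],[0,0,0.05],[0,0,0.05],[0,0,0]], "angular": [[0,0,0],[0,0,0],[0,0,0],[0,0,0],[0,0,0],[0,0,0],[0,0,0]]}}

```text
clock: 27.1
position: [0.5884, -0.3802, 0.0942]
ee_rot: [2.24, 2.202, 0.001]
force: [-2.6, 1.8, 6.0]
width: 0.563
gripper_force: 30.0
```

```bash
python3 go.py .588 -.3805 .1743
```

```text
t 27.1 pos [ 0.5884 -0.3802  0.0942] psi -0.0169 tilt [ 0.0007 -0.0003] w 5.17 gf 30.0 F [-2.6  1.8  6. ] j [ 0.23  0.7   0.45  1.53 -0.34  0.98  0.76]
d cm tool [-0.04 -0.04 -8.01]
```

Request:
{"fn": "carry_out", "kwargs": {"claw": [9.18,9.18,9.18,9.18,9.18,9.18,9.18,9.18,9.18,9.18,9.18], "delta_pos": [[0,0,0],[0,0,0],[0,0,0],[0,0,0],[0,0,0],[0,0,-0.5],[0,0,-1.5],[0,0,-2],[0,0,-2],[0,0,-1.7],[0,0,-0.7]], "angular": [[0,0,0],[0,0,0],[0,0,0],[0,0,0],[0,0,0],[0,0,0],[0,0,0],[0,0,0],[0,0,0],[0,0,0],[0,0,0]]}}

```text
clock: 28.2
position: [0.5891, -0.3808, 0.1805]
ee_rot: [2.238, 2.2, 0.002]
force: [-0.3, -0.5, -0.1]
width: 0.998
gripper_force: 0.0
```

Request:
{"fn": "carry_out", "kwargs": {"claw": [9.18,9.18,9.18,9.18,9.18,9.18,9.18,9.18,9.18,9.18,9.18,9.18], "delta_pos": [[0,0,0],[0,0,0],[0,0,0],[0,0,0],[0,0,0],[0,0,0],[0,0,0],[0,0,0],[0,0,0],[0,0,0],[0,0,0],[0,0,0]], "angular": [[0,0,-0.1428],[0,0,-0.1428],[0,0,-0.1428],[0,0,-0.1428],[0,0,-0.1428],[0,0,-0.1428],[0,0,-0.1428],[0,0,-0.1428],[0,0,-0.1428],[0,0,-0.1428],[0,0,-0.1428],[0,0,0]]}}

```text
clock: 29.4
position: [0.5881, -0.3802, 0.1774]
ee_rot: [0.023, 3.141, 0.0]
force: [-0.6, 0.3, -0.0]
width: 0.998
gripper_force: 0.0
```

```bash
cat > tin.py <<'E'
import sys
from fit import *
# usage: tin.py z0 label x y [views]
z0=float(sys.argv[1]); l=sys.argv[2]; g=(float(sys.argv[3]),float(sys.argv[4]),0,0)
V=[]
for n in("scene","top"):
    p=arm.get_image(n); best=None
    for r in arm.trace(l,p):
        s=sil(p,l,g,z0)>.5; m=r["region"]; iou=(s&m).sum()/(s|m).sum()
        if best is None or iou>best[0]: best=(iou,m)
    print(n,best and best[0])
    if best and best[0]>.2:
        V.append((p,best[1],np.zeros((400,640),bool)))
        print(fit(l,V[-1:],z0,g,(0,1)))
    for r in arm.place_of("scale_pan",p)[:2]: print("pan",round(r["conf"],2),at(p,cen(r),.04).round(4))
    save(p,sys.argv[5]+n+".png")
E
python3 tin.py .009 flat_tin .6422 .047 t6; python3 go.py
python3 - <<'E'
from h import *
p=arm.get_image("top"); f=p["frame"][:,:,::-1].copy()
# pan circle: bright disc in top view
roi=cv2.cvtColor(f,6)[170:262,150:240]; s=6
b=cv2.resize(roi,None,fx=s,fy=s,interpolation=3)
a=cv2.HoughCircles(cv2.GaussianBlur(b,(0,0),3),cv2.HOUGH_GRADIENT,1,500,param1=60,param2=20,minRadius=130,maxRadius=190)
print(a)
if a is not None:
    c=(a[0,0,:2]+.5)/s-.5+[150,170]; print(c,at(p,c,.04)); print(np.linalg.norm(at(p,c+[a[0,0,2]/s,0],.04)-at(p,c,.04)))
cv2.imwrite("pics/t6c.png",cv2.resize(f[110:270,150:400],(800,512),interpolation=3))
E
```

```text
scene 0.8257940327237728
(array([0.64237007, 0.04461212, 0.        , 0.        ]), np.float64(0.1974945533769063))
pan 0.98 [0.5088 0.3306 0.04  ]
top 0.8888888888888888
(array([0.64527861, 0.04693141, 0.        , 0.        ]), np.float64(0.06917402438558269))
t 29.7 pos [ 0.5883 -0.3798  0.1772] psi 1.5521 tilt [-0.0001 -0.0001] w 9.22 gf 0.0 F [-0.3  0.6 -0. ] j [ 0.45  0.6   0.08  1.43 -0.05  1.12  2.09]
[[[244.5 189.5 161.7]]]
[190.33333206 201.16666603] [0.51109637 0.33142909 0.04      ]
0.06504429691693842
```

View pics/t6c.png

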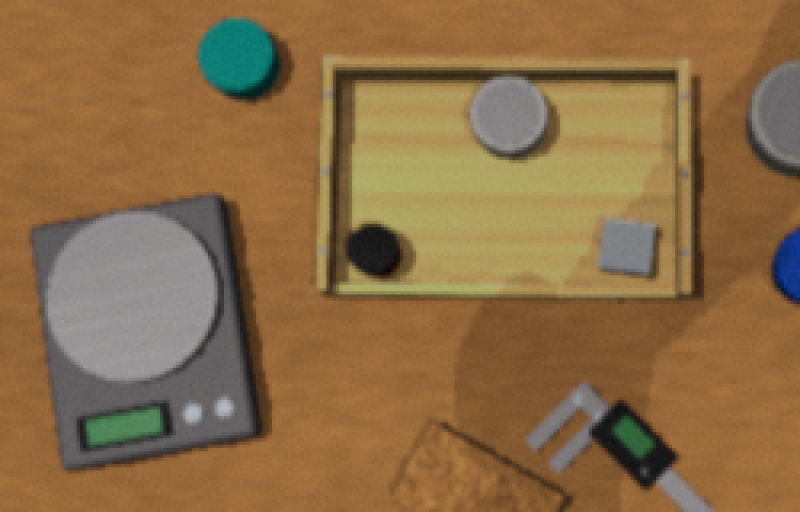

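The tray now holds only the tin at crop (510,115), the jar (373,250) and the box (630,247), both undisturbed. The tin is at about (0.6437, 0.0458) and the pan at about (0.510, 0.330).

Request:
{"fn": "carry_out", "kwargs": {"claw": [9.18,9.18,9.18,9.18,9.18,9.18,9.18,9.18,9.18,9.18,9.18,9.18,9.18,9.18,9.18,9.18,9.18,9.18,9.18,9.18], "delta_pos": [[-0.22,1.94,0],[-0.43,3.88,0],[-0.43,3.88,0],[-0.43,3.88,0],[-0.43,3.88,0],[-0.43,3.88,0],[-0.43,3.88,0],[-0.43,3.88,0],[-0.43,3.88,0],[-0.43,3.88,0],[-0.43,3.88,0],[-0.22,1.94,0],[0,0,1],[0,0,2],[0,0,2],[0,0,2],[0,0,1],[0,0,0],[0,0,0],[0,0,0]], "angular": [[0,0,0],[0,0,0],[0,0,0],[0,0,0],[0,0,0],[0,0,0],[0,0,0],[0,0,0],[0,0,0],[0,0,0],[0,0,0],[0,0,0],[0,0,0],[0,0,0],[0,0,0],[0,0,0],[0,0,0],[0,0,0],[0,0,0],[0,0,0]]}}

```text
clock: 31.75
position: [0.6436, 0.046, 0.0984]
ee_rot: [0.027, 3.14, 0.0]
force: [-0.2, -0.3, -0.2]
width: 0.999
gripper_force: 0.0
```

```bash
python3 go.py .6437 .0458 .016
```

```text
t 31.75 pos [0.6436 0.046  0.0984] psi 1.5538 tilt [0.0018 0.0002] w 9.17 gf 0.0 F [-0.2 -0.3 -0.2] j [-0.16  0.59  0.01  1.66 -0.01  0.89  1.41]
d cm tool [ 0.   -0.02  8.24]
```

Request:
{"fn": "carry_out", "kwargs": {"claw": [9.18,9.18,9.18,9.18,9.18,9.18,9.18,9.18,9.18,5.5,5.5,5.5,5.5,5.5,5.5,5.5,5.5], "delta_pos": [[0,0,1],[0,0,2],[0,0,2],[0,0,2],[0,0,0.8],[0,0,0.4],[0,0,0],[0,0,0],[0,0,0],[0,0,0],[0,0,0],[0,0,0],[0,0,0],[0,0,0],[0,0,0],[0,0,0],[0,0,0]], "angular": [[0,0,0],[0,0,0],[0,0,0],[0,0,0],[0,0,0],[0,0,0],[0,0,0],[0,0,0],[0,0,0],[0,0,0],[0,0,0],[0,0,0],[0,0,0],[0,0,0],[0,0,0],[0,0,0],[0,0,0]]}}

```text
clock: 33.45
position: [0.6429, 0.0461, 0.0153]
ee_rot: [0.026, 3.141, 0.0]
force: [-0.0, -0.1, 1.3]
width: 0.639
gripper_force: 30.0
```

```bash
python3 go.py .6437 .0458 .116 .510 .330 .116
```

```text
t 33.45 pos [0.6429 0.0461 0.0153] psi 1.554 tilt [0.0001 0.0001] w 5.86 gf 30.0 F [-0.  -0.1  1.3] j [-0.16  0.69  0.01  1.72 -0.01  0.74  1.41]
d cm tool [ -0.08  -0.03 -10.07]
d cm tool [13.84 28.19  0.  ]
```

Request:
{"fn": "carry_out", "kwargs": {"claw": [5.5,5.5,5.5,5.5,5.5,5.5,5.5,5.5,5.5,5.5,5.5,5.5,5.5,5.5,5.5,5.5,5.5,5.5,5.5], "delta_pos": [[0,0,-0.5],[0,0,-1.5],[0,0,-2],[0,0,-2],[0,0,-2],[0,0,-1.5],[0,0,-0.5],[0.86,1.76,0],[1.72,3.52,0],[1.72,3.52,0],[1.72,3.52,0],[1.72,3.52,0],[1.72,3.52,0],[1.72,3.52,0],[1.72,3.52,0],[0.86,1.76,0],[0,0,0],[0,0,0],[0,0,0]], "angular": [[0,0,0],[0,0,0],[0,0,0],[0,0,0],[0,0,0],[0,0,0],[0,0,0],[0,0,0],[0,0,0],[0,0,0],[0,0,0],[0,0,0],[0,0,0],[0,0,0],[0,0,0],[0,0,0],[0,0,0],[0,0,0],[0,0,0]]}}

```text
clock: 35.35
position: [0.5107, 0.3282, 0.115]
ee_rot: [0.029, 3.141, -0.002]
force: [0.9, -0.6, -1.1]
width: 0.643
gripper_force: 30.0
```

```bash
python3 go.py .510 .330 .0463; python3 - <<'E'
from h import *
p=arm.get_image("scene"); save(p,"s7.png"); c=p["frame"][180:360,360:600,::-1]; cv2.imwrite("pics/s7c.png",cv2.resize(c,(784,588),interpolation=cv2.INTER_CUBIC))
E
```

```text
t 35.35 pos [0.5107 0.3282 0.115 ] psi 1.5521 tilt [ 0.     -0.0012] w 5.9 gf 30.0 F [ 0.9 -0.6 -1.1] j [-0.65  0.52 -0.01  1.74  0.01  0.88  0.88]
d cm tool [0.07 0.18 6.87]
```

View pics/s7c.png

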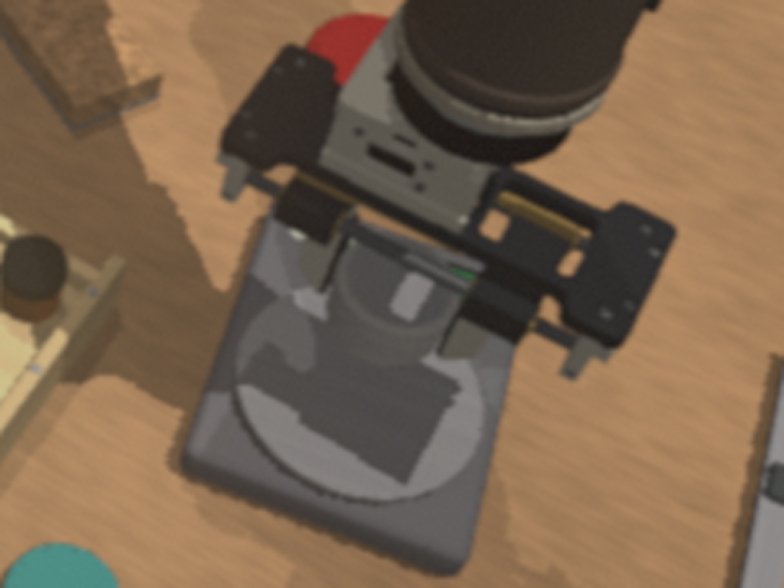

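The tin is held level above the pan. I lower it.

Request:
{"fn": "carry_out", "kwargs": {"claw": [5.5,5.5,5.5,5.5,5.5,5.5,5.5,5.5,5.5], "delta_pos": [[0.05,0.1,1],[0,0,2],[0,0,1.8],[0,0,1],[0,0,0.4],[0,0,0.2],[0,0,0],[0,0,0],[0,0,0]], "angular": [[0,0,0],[0,0,0],[0,0,0],[0,0,0],[0,0,0],[0,0,0],[0,0,0],[0,0,0],[0,0,0]]}}

```text
clock: 36.3
position: [0.5099, 0.3312, 0.0519]
ee_rot: [0.026, 3.141, 0.001]
force: [-0.3, -0.9, -1.7]
width: 0.642
gripper_force: 30.0
```

Request:
{"fn": "carry_out", "kwargs": {"claw": [5.5,5.5,5.5,5.5,5.5,5.5,5.5], "delta_pos": [[0,0,0.1],[0,0,0.1],[0,0,0.05],[0,0,0.05],[0,0,0.05],[0,0,0.05],[0,0,0]], "angular": [[0,0,0],[0,0,0],[0,0,0],[0,0,0],[0,0,0],[0,0,0],[0,0,0]]}}

```text
clock: 37.0
position: [0.5095, 0.3309, 0.0471]
ee_rot: [-0.026, -3.141, 0.0]
force: [0.0, 0.2, -0.9]
width: 0.64
gripper_force: 30.0
```

```bash
python3 go.py .510 .330 .0463
```

```text
t 37.0 pos [0.5095 0.3309 0.0471] psi 1.554 tilt [-0.0001 -0.0001] w 5.88 gf 30.0 F [ 0.   0.2 -0.9] j [-0.65  0.6  -0.01  1.79  0.01  0.75  0.88]
d cm tool [-0.05 -0.09  0.08]
```

Request:
{"fn": "carry_out", "kwargs": {"claw": [5.5,5.5,5.5,5.5], "delta_pos": [[0,-0.08,0.05],[0,0,0.05],[0,0,0],[0,0,0]], "angular": [[0,0,0],[0,0,0],[0,0,0],[0,0,0]]}}

```text
clock: 37.4
position: [0.5096, 0.3301, 0.0463]
ee_rot: [0.026, 3.141, 0.0]
force: [0.4, -0.1, -0.7]
width: 0.641
gripper_force: 30.0
```

```bash
python3 go.py .510 .330 .0463
```

```text
t 37.4 pos [0.5096 0.3301 0.0463] psi 1.5539 tilt [0.0001 0.    ] w 5.89 gf 30.0 F [ 0.4 -0.1 -0.7] j [-0.65  0.6  -0.01  1.8   0.01  0.74  0.88]
d cm tool [-0.04 -0.01 -0.  ]
```

Request:
{"fn": "carry_out", "kwargs": {"claw": [5.5,5.5,5.5], "delta_pos": [[0,0,0.05],[0,0,0.05],[0,0,0]], "angular": [[0,0,0],[0,0,0],[0,0,0]]}}

```text
clock: 37.7
position: [0.5096, 0.3301, 0.0462]
ee_rot: [0.027, 3.141, 0.0]
force: [-2.5, -2.7, 10.4]
width: 0.645
gripper_force: 30.0
```

Request:
{"fn": "carry_out", "kwargs": {"claw": [9.18,9.18,9.18,9.18,9.18,9.18,9.18,9.18,9.18,9.18,9.18,9.18], "delta_pos": [[0,0,0],[0,0,0],[0,0,0],[0,0,0],[0,0,0],[0,0,-0.5],[0,0,-1.5],[0,0,-2.5],[0,0,-3],[0,0,-3],[0,0,-2.5],[0,0,-1]], "angular": [[0,0,0],[0,0,0],[0,0,0],[0,0,0],[0,0,0],[0,0,0],[0,0,0],[0,0,0],[0,0,0],[0,0,0],[0,0,0],[0,0,0]]}}

```text
clock: 38.9
position: [0.5107, 0.331, 0.1893]
ee_rot: [0.027, 3.137, 0.005]
force: [0.7, 1.2, -0.1]
width: 1.001
gripper_force: 0.0
```

Request:
{"fn": "carry_out", "kwargs": {"claw": [9.18,9.18,9.18,9.18,9.18,9.18,9.18,9.18,9.18,9.18,9.18,9.18], "delta_pos": [[0,0,0],[0,0,0],[0,0,0],[0,0,0],[0,0,0],[0,0,0],[0,0,0],[0,0,0],[0,0,0],[0,0,0],[0,0,0],[0,0,0]], "angular": [[0,0,0.1428],[0,0,0.1428],[0,0,0.1428],[0,0,0.1428],[0,0,0.1428],[0,0,0.1428],[0,0,0.1428],[0,0,0.1428],[0,0,0.1428],[0,0,0.1428],[0,0,0.1428],[0,0,0]]}}

```text
clock: 40.1
position: [0.5092, 0.3302, 0.1851]
ee_rot: [2.242, 2.2, -0.001]
force: [0.2, -0.2, -0.1]
width: 0.998
gripper_force: 0.0
```

```bash
python3 go.py .5884 -.3802 .186
```

```text
t 40.1 pos [0.5092 0.3302 0.1851] psi -0.0188 tilt [-0.0003 -0.0004] w 9.17 gf 0.0 F [ 0.2 -0.2 -0.1] j [-0.92  0.45  0.37  1.69 -0.18  1.03 -0.51]
d cm tool [-7.088e+01  9.260e+00 -6.000e-02]
```

Request:
{"fn": "carry_out", "kwargs": {"claw": [9.18,9.18,9.18,9.18,9.18,9.18,9.18,9.18,9.18,9.18,9.18,9.18,9.18,9.18,9.18,9.18,9.18,9.18,9.18,9.18], "delta_pos": [[-2.09,0.27,0],[-4.17,0.545,0],[-4.17,0.545,0],[-4.17,0.545,0],[-4.17,0.545,0],[-4.17,0.545,0],[-4.17,0.545,0],[-4.17,0.545,0],[-4.17,0.545,0],[-4.17,0.545,0],[-4.17,0.545,0],[-4.17,0.545,0],[-4.17,0.545,0],[-4.17,0.545,0],[-4.17,0.545,0],[-4.17,0.545,0],[-4.17,0.545,0],[-2.09,0.27,0],[0,0,0],[0,0,0]], "angular": [[0,0,0],[0,0,0],[0,0,0],[0,0,0],[0,0,0],[0,0,0],[0,0,0],[0,0,0],[0,0,0],[0,0,0],[0,0,0],[0,0,0],[0,0,0],[0,0,0],[0,0,0],[0,0,0],[0,0,0],[0,0,0],[0,0,0],[0,0,0]]}}

```text
clock: 42.1
position: [0.589, -0.3811, 0.1849]
ee_rot: [-2.238, -2.203, 0.0]
force: [-0.5, 0.1, 0.2]
width: 1.002
gripper_force: 0.0
```

Request:
{"fn": "carry_out", "kwargs": {"claw": [9.18,9.18], "delta_pos": [[0,0,0],[0,0,0]], "angular": [[0,0,0],[0,0,0]]}}

```text
clock: 42.3
position: [0.5905, -0.3789, 0.1853]
ee_rot: [-2.237, -2.205, -0.001]
force: [-0.4, 0.5, -0.3]
width: 0.999
gripper_force: 0.0
```

```bash
python3 go.py .5884 -.3802 .0942 -.0167; python3 tin.py .04 flat_tin .51 .33 t8
python3 - <<'E'
from h import *
a=cv2.imread("pics/t8top.png")[110:270,150:400]; b=cv2.imread("pics/t8scene.png")
cv2.imwrite("pics/t8c.png",np.hstack([cv2.resize(a,(468,300),interpolation=3),cv2.resize(b,(332,208))[:300] if 0 else cv2.copyMakeBorder(cv2.resize(b[60:200,120:280],(332,290),interpolation=3),0,10,0,0,0)]))
E
```

```text
t 42.3 pos [ 0.5905 -0.3789  0.1853] psi -0.0142 tilt [0.0003 0.0009] w 9.17 gf 0.0 F [-0.4  0.5 -0.3] j [ 0.21  0.62  0.47  1.44 -0.3   1.15  0.72]
d cm tool [-0.14 -0.21  9.11]
az 0.0025365115633675106
scene 0.88801261829653
(array([0.51035454, 0.32821053, 0.        , 0.        ]), np.float64(0.08076661220043573))
pan 0.85 [0.5122 0.3333 0.04  ]
top 0.9229559748427673
(array([0.51086168, 0.33071061, 0.        , 0.        ]), np.float64(0.07242230225423502))
pan 0.63 [0.5141 0.3267 0.04  ]
```

View pics/t8c.png

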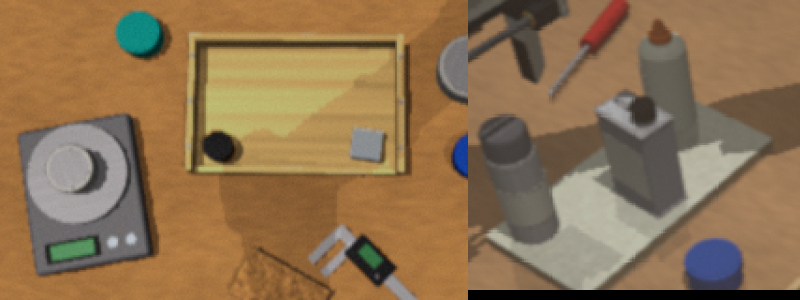

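The tin sits in the middle of the pan, within 1 mm of the pan centre in the same view. All three containers stand upright on the board. Now the spray can goes back.

Request:
{"fn": "carry_out", "kwargs": {"claw": [9.18,9.18,9.18,9.18,9.18,9.18,9.18,9.18,9.18], "delta_pos": [[-0.14,-0.21,1],[0,0,2],[0,0,2],[0,0,2],[0,0,1.6],[0,0,0.5],[0,0,0],[0,0,0],[0,0,0]], "angular": [[0,0,0.002],[0,0,0],[0,0,0],[0,0,0],[0,0,0],[0,0,0],[0,0,0],[0,0,0],[0,0,0]]}}

```text
clock: 43.5
position: [0.5886, -0.3822, 0.0953]
ee_rot: [2.241, 2.199, 0.001]
force: [-0.1, -1.2, 0.2]
width: 1.001
gripper_force: 0.0
```

```bash
python3 go.py .5884 -.3802 .0942 -.0167
```

```text
t 43.5 pos [ 0.5886 -0.3822  0.0953] psi -0.0188 tilt [ 0.0015 -0.0009] w 9.18 gf 0.0 F [-0.1 -1.2  0.2] j [ 0.24  0.7   0.44  1.53 -0.34  0.98  0.75]
d cm tool [ 0.2  -0.03  0.11]
az -0.002096057289825086
```

Request:
{"fn": "carry_out", "kwargs": {"claw": [9.18,9.18,9.18,9.18,4.8,4.8,4.8,4.8,4.8,4.8,4.8,4.8], "delta_pos": [[0.15,-0.03,0.1],[0,0,0],[0,0,0],[0,0,0],[0,0,0],[0,0,0],[0,0,0],[0,0,0],[0,0,0],[0,0,0],[0,0,0],[0,0,0]], "angular": [[0,0,-0.002],[0,0,0],[0,0,0],[0,0,0],[0,0,0],[0,0,0],[0,0,0],[0,0,0],[0,0,0],[0,0,0],[0,0,0],[0,0,0]]}}

```text
clock: 44.7
position: [0.5879, -0.3802, 0.0932]
ee_rot: [2.24, 2.203, 0.0]
force: [0.6, 0.2, -0.3]
width: 0.554
gripper_force: 30.0
```

```bash
python3 go.py .5884 -.3802 .1742 .6204 .1307 .1742 -.0167
```

```text
t 44.7 pos [ 0.5879 -0.3802  0.0932] psi -0.0167 tilt [0.0002 0.    ] w 5.09 gf 30.0 F [ 0.6  0.2 -0.3] j [ 0.23  0.7   0.44  1.53 -0.34  0.98  0.75]
d cm tool [-0.    0.05 -8.1 ]
d cm tool [51.14  2.35  0.  ]
az -2.1829020624034717e-05
```

Request:
{"fn": "carry_out", "kwargs": {"claw": [4.8,4.8,4.8,4.8,4.8,4.8,4.8,4.8,4.8,4.8,4.8,4.8,4.8,4.8,4.8,4.8,4.8,4.8,4.8,4.8], "delta_pos": [[0,0,-0.5],[0,0,-1.5],[0,0,-2],[0,0,-2],[0,0,-1.5],[0,0,-0.5],[1.97,0.09,0],[3.93,0.185,0],[3.93,0.185,0],[3.93,0.185,0],[3.93,0.185,0],[3.93,0.185,0],[3.93,0.185,0],[3.93,0.185,0],[3.93,0.185,0],[3.93,0.185,0],[3.93,0.185,0],[3.93,0.185,0],[3.93,0.185,0],[1.97,0.09,0]], "angular": [[0,0,0],[0,0,0],[0,0,0],[0,0,0],[0,0,0],[0,0,0],[0,0,0],[0,0,0],[0,0,0],[0,0,0],[0,0,0],[0,0,0],[0,0,0],[0,0,0],[0,0,0],[0,0,0],[0,0,0],[0,0,0],[0,0,0],[0,0,0]]}}

```text
clock: 46.7
position: [0.6196, 0.1354, 0.1726]
ee_rot: [-2.233, -2.206, -0.001]
force: [1.0, 0.7, -2.9]
width: 0.558
gripper_force: 30.0
```

Request:
{"fn": "carry_out", "kwargs": {"claw": [4.8,4.8,4.8,4.8,4.8,4.8,4.8,4.8,4.8,4.8,4.8,4.8,4.8], "delta_pos": [[0,0,0],[0,0,0],[0,0,0],[0,0,1],[0,0,2],[0,0,2],[0,0,2],[0,0,0.8],[0,0,0.3],[0,0,0],[0,0,0],[0,0,0],[0,0,0]], "angular": [[0,0,0],[0,0,0],[0,0,0],[0,0,0],[0,0,0],[0,0,0],[0,0,0],[0,0,0],[0,0,0],[0,0,0],[0,0,0],[0,0,0],[0,0,0]]}}

```text
clock: 48.0
position: [0.6208, 0.1305, 0.0929]
ee_rot: [2.24, 2.202, 0.002]
force: [-0.0, 0.2, -2.7]
width: 0.559
gripper_force: 30.0
```

```bash
python3 go.py .6204 .1307 .0862 -.0167
```

```text
t 48.0 pos [0.6208 0.1305 0.0929] psi -0.0167 tilt [0.0011 0.0004] w 5.13 gf 30.0 F [-0.   0.2 -2.7] j [-0.56  0.6   0.41  1.72 -0.3   0.88 -0.04]
d cm tool [ 0.02 -0.04  0.67]
az -3.8942538726355336e-05
```

Request:
{"fn": "carry_out", "kwargs": {"claw": [4.8,4.8,4.8,4.8,4.8,4.8,4.8,4.8,4.8], "delta_pos": [[0.02,-0.04,0.3],[0,0,0.1],[0,0,0.1],[0,0,0.05],[0,0,0.05],[0,0,0.05],[0,0,0.05],[0,0,0],[0,0,0]], "angular": [[0,0,0],[0,0,0],[0,0,0],[0,0,0],[0,0,0],[0,0,0],[0,0,0],[0,0,0],[0,0,0]]}}

```text
clock: 48.9
position: [0.6202, 0.1305, 0.0861]
ee_rot: [2.24, 2.203, 0.001]
force: [-1.9, 0.2, 6.5]
width: 0.565
gripper_force: 30.0
```

```bash
python3 go.py .6204 .1307 .0862 -.0167
```

```text
t 48.9 pos [0.6202 0.1305 0.0861] psi -0.0169 tilt [0.0005 0.0005] w 5.19 gf 30.0 F [-1.9  0.2  6.5] j [-0.56  0.61  0.4   1.72 -0.3   0.87 -0.04]
d cm tool [ 0.02  0.02 -0.01]
az -0.00021673769865308487
```

Request:
{"fn": "carry_out", "kwargs": {"claw": [9.18,9.18,9.18,9.18,9.18,9.18,9.18,9.18,9.18,9.18,9.18,9.18], "delta_pos": [[0,0,0],[0,0,0],[0,0,0],[0,0,0],[0,0,0],[0,0,-0.5],[0,0,-1.5],[0,0,-2],[0,0,-2],[0,0,-2],[0,0,-0.8],[0,0,0]], "angular": [[0,0,0],[0,0,0],[0,0,0],[0,0,0],[0,0,0],[0,0,0],[0,0,0],[0,0,0],[0,0,0],[0,0,0],[0,0,0],[0,0,0]]}}

```text
clock: 50.1
position: [0.6209, 0.1307, 0.1751]
ee_rot: [2.239, 2.202, 0.004]
force: [-0.6, 0.2, -0.5]
width: 0.998
gripper_force: 0.0
```

Request:
{"fn": "carry_out", "kwargs": {"claw": [9.18,9.18,9.18,9.18,9.18,9.18,9.18,9.18,9.18,9.18,9.18,9.18,9.18,9.18,9.18,9.18,9.18,9.18,9.18,9.18], "delta_pos": [[-1.83,-0.87,0],[-3.66,-1.74,0],[-3.66,-1.74,0],[-3.66,-1.74,0],[-3.66,-1.74,0],[-3.66,-1.74,0],[-3.66,-1.74,0],[-3.66,-1.74,0],[-3.66,-1.74,0],[-3.66,-1.74,0],[-3.66,-1.74,0],[-3.66,-1.74,0],[-3.66,-1.74,0],[-3.66,-1.74,0],[-1.83,-0.87,0],[0,0,0],[0,0,0],[0,0,0],[0,0,0],[0,0,0]], "angular": [[0,0,0],[0,0,0],[0,0,0],[0,0,0],[0,0,0],[0,0,0],[0,0,0],[0,0,0],[0,0,0],[0,0,0],[0,0,0],[0,0,0],[0,0,0],[0,0,0],[0,0,0],[0,0,0],[0,0,0],[0,0,0],[0,0,0],[0,0,0]]}}

```text
clock: 52.1
position: [0.3685, -0.3768, 0.1731]
ee_rot: [-2.238, -2.205, -0.001]
force: [-0.0, -0.4, 0.1]
width: 0.997
gripper_force: 0.0
```

```bash
python3 go.py .3678 -.3775 .0906 -.0168
```

```text
t 52.1 pos [ 0.3685 -0.3768  0.1731] psi -0.015 tilt [0.0001 0.0004] w 9.15 gf 0.0 F [-0.  -0.4  0.1] j [ 0.25  0.36  0.59  1.92 -0.25  0.94  0.94]
d cm tool [-0.08 -0.07  8.25]
az 0.0017976766523076157
```

Request:
{"fn": "carry_out", "kwargs": {"claw": [9.18,9.18,9.18,9.18,9.18,9.18,9.18,9.18,9.18,9.18,5.0,5.0,5.0,5.0,5.0,5.0,5.0,5.0], "delta_pos": [[0,-0.05,1],[0,0,2],[0,0,2],[0,0,2],[0,0,0.95],[0,0,0.3],[0,0,0],[0,0,0],[0,0,0],[0,0,0],[0,0,0],[0,0,0],[0,0,0],[0,0,0],[0,0,0],[0,0,0],[0,0,0],[0,0,0]], "angular": [[0,0,0],[0,0,0],[0,0,0],[0,0,0],[0,0,0],[0,0,0],[0,0,0],[0,0,0],[0,0,0],[0,0,0],[0,0,0],[0,0,0],[0,0,0],[0,0,0],[0,0,0],[0,0,0],[0,0,0],[0,0,0]]}}

```text
clock: 53.9
position: [0.3674, -0.3777, 0.0907]
ee_rot: [-2.24, -2.203, -0.0]
force: [0.1, 0.2, -0.3]
width: 0.574
gripper_force: 30.0
```

```bash
python3 go.py .3678 -.3775 .1706 .5661 .0549 .1706 -.0168
```

```text
t 53.9 pos [ 0.3674 -0.3777  0.0907] psi -0.0167 tilt [0. 0.] w 5.27 gf 30.0 F [ 0.1  0.2 -0.3] j [ 0.31  0.47  0.52  2.   -0.34  0.76  1.02]
d cm tool [ 0.02  0.04 -7.99]
d cm tool [43.57 19.1   0.  ]
az 8.214820110815507e-05
```

Request:
{"fn": "carry_out", "kwargs": {"claw": [5.0,5.0,5.0,5.0,5.0,5.0,5.0,5.0,5.0,5.0,5.0,5.0,5.0,5.0,5.0,5.0,5.0,5.0,5.0,5.0], "delta_pos": [[0,0,-0.5],[0,0,-1.5],[0,0,-2],[0,0,-2],[0,0,-1.5],[0,0,-0.5],[1.68,0.74,0],[3.35,1.47,0],[3.35,1.47,0],[3.35,1.47,0],[3.35,1.47,0],[3.35,1.47,0],[3.35,1.47,0],[3.35,1.47,0],[3.35,1.47,0],[3.35,1.47,0],[3.35,1.47,0],[3.35,1.47,0],[3.35,1.47,0],[1.68,0.74,0]], "angular": [[0,0,0],[0,0,0],[0,0,0],[0,0,0],[0,0,0],[0,0,0],[0,0,0],[0,0,0],[0,0,0],[0,0,0],[0,0,0],[0,0,0],[0,0,0],[0,0,0],[0,0,0],[0,0,0],[0,0,0],[0,0,0],[0,0,0],[0,0,0]]}}

```text
clock: 55.9
position: [0.5663, 0.0585, 0.17]
ee_rot: [-2.235, -2.206, -0.0]
force: [-0.2, 0.1, -1.2]
width: 0.578
gripper_force: 30.0
```

Request:
{"fn": "carry_out", "kwargs": {"claw": [5.0,5.0,5.0,5.0,5.0,5.0,5.0,5.0,5.0,5.0,5.0,5.0,5.0], "delta_pos": [[0,0,0],[0,0,0],[0,0,0],[0,0,1],[0,0,2],[0,0,2],[0,0,2],[0,0,0.8],[0,0,0.3],[0,0,0],[0,0,0],[0,0,0],[0,0,0]], "angular": [[0,0,0],[0,0,0],[0,0,0],[0,0,0],[0,0,0],[0,0,0],[0,0,0],[0,0,0],[0,0,0],[0,0,0],[0,0,0],[0,0,0],[0,0,0]]}}

```text
clock: 57.2
position: [0.5662, 0.0547, 0.0903]
ee_rot: [2.24, 2.202, 0.002]
force: [0.0, 0.7, -1.7]
width: 0.576
gripper_force: 30.0
```

```bash
python3 go.py .5661 .0549 .0837 -.0168
```

```text
t 57.2 pos [0.5662 0.0547 0.0903] psi -0.0167 tilt [0.0011 0.0003] w 5.28 gf 30.0 F [ 0.   0.7 -1.7] j [-0.49  0.52  0.42  1.89 -0.28  0.79  0.07]
d cm tool [ 0.02 -0.01  0.66]
az 9.368901273438396e-05
```

Request:
{"fn": "carry_out", "kwargs": {"claw": [5.0,5.0,5.0,5.0,5.0,5.0,5.0,5.0,5.0], "delta_pos": [[0.02,-0.01,0.3],[0,0,0.1],[0,0,0.1],[0,0,0.05],[0,0,0.05],[0,0,0.05],[0,0,0.05],[0,0,0],[0,0,0]], "angular": [[0,0,0],[0,0,0],[0,0,0],[0,0,0],[0,0,0],[0,0,0],[0,0,0],[0,0,0],[0,0,0]]}}

```text
clock: 58.1
position: [0.5658, 0.0548, 0.0837]
ee_rot: [-2.24, -2.202, -0.001]
force: [-3.4, -0.2, 11.1]
width: 0.581
gripper_force: 30.0
```

```bash
python3 go.py .5661 .0549 .0837 -.0168
```

```text
t 58.1 pos [0.5658 0.0548 0.0837] psi -0.0169 tilt [0.0003 0.0006] w 5.34 gf 30.0 F [-3.4 -0.2 11.1] j [-0.48  0.52  0.41  1.9  -0.29  0.78  0.07]
d cm tool [ 0.01  0.03 -0.  ]
az -0.00014702341230439855
```

Request:
{"fn": "carry_out", "kwargs": {"claw": [9.18,9.18,9.18,9.18,9.18,9.18,9.18,9.18,9.18,9.18,9.18,9.18,9.18], "delta_pos": [[0,0,0],[0,0,0],[0,0,0],[0,0,0],[0,0,0],[0,0,-0.5],[0,0,-1.5],[0,0,-2],[0,0,-2],[0,0,-2],[0,0,-1],[0,0,0],[0,0,0]], "angular": [[0,0,0],[0,0,0],[0,0,0],[0,0,0],[0,0,0],[0,0,0],[0,0,0],[0,0,0],[0,0,0],[0,0,0],[0,0,0],[0,0,0.083],[0,0,0]]}}

```text
clock: 59.4
position: [0.5657, 0.0549, 0.1729]
ee_rot: [2.331, 2.106, 0.001]
force: [0.6, 0.3, -0.6]
width: 1.003
gripper_force: 0.0
```

Request:
{"fn": "carry_out", "kwargs": {"claw": [9.18,9.18,9.18,9.18,9.18,9.18,9.18,9.18,9.18,9.18,9.18,9.18,9.18,9.18,9.18,9.18], "delta_pos": [[-1.88,-0.25,0],[-3.76,-0.5,0],[-3.76,-0.5,0],[-3.76,-0.5,0],[-3.76,-0.5,0],[-3.76,-0.5,0],[-3.76,-0.5,0],[-3.76,-0.5,0],[-3.76,-0.5,0],[-3.76,-0.5,0],[-1.88,-0.25,0],[0,0,0],[0,0,0],[0,0,0],[0,0,0],[0,0,0]], "angular": [[0,0,0],[0,0,0],[0,0,0],[0,0,0],[0,0,0],[0,0,0],[0,0,0],[0,0,0],[0,0,0],[0,0,0],[0,0,0],[0,0,0],[0,0,0],[0,0,0],[0,0,0],[0,0,0]]}}

```text
clock: 61.0
position: [0.479, -0.3132, 0.1727]
ee_rot: [-2.327, -2.11, -0.0]
force: [-0.1, 0.9, 0.0]
width: 1.003
gripper_force: 0.0
```

```bash
python3 go.py .4787 -.3143 .0935 -.0997
```

```text
t 61.0 pos [ 0.479  -0.3132  0.1727] psi -0.0978 tilt [0.     0.0004] w 9.2 gf 0.0 F [-0.1  0.9  0. ] j [ 0.09  0.43  0.55  1.81 -0.27  0.98  0.65]
d cm tool [-0.11 -0.02  7.92]
az 0.001908958547033393
```

Request:
{"fn": "carry_out", "kwargs": {"claw": [9.18,9.18,9.18,9.18,9.18,9.18,9.18,9.18,9.18,9.18], "delta_pos": [[-0.05,-0.02,1],[0,0,2],[0,0,2],[0,0,2],[0,0,0.7],[0,0,0.22],[0,0,0],[0,0,0],[0,0,0],[0,0,0]], "angular": [[0,0,0],[0,0,0],[0,0,0],[0,0,0],[0,0,0],[0,0,0],[0,0,0],[0,0,0],[0,0,0],[0,0,0]]}}

```text
clock: 62.0
position: [0.4786, -0.315, 0.0941]
ee_rot: [2.329, 2.107, 0.001]
force: [-0.6, -0.3, -0.3]
width: 1.0
gripper_force: 0.0
```

```bash
python3 go.py .4787 -.3143 .0935 -.0997
```

```text
t 62.0 pos [ 0.4786 -0.315   0.0941] psi -0.0997 tilt [ 0.0011 -0.0004] w 9.18 gf 0.0 F [-0.6 -0.3 -0.3] j [ 0.14  0.53  0.5   1.88 -0.34  0.81  0.72]
d cm tool [0.07 0.   0.06]
az -2.2466868739093315e-05
```

Request:
{"fn": "carry_out", "kwargs": {"claw": [9.18,9.18,4.0,4.0,4.0,4.0,4.0,4.0,4.0,4.0], "delta_pos": [[0.04,0,0.03],[0,0,0],[0,0,0],[0,0,0],[0,0,0],[0,0,0],[0,0,0],[0,0,0],[0,0,0],[0,0,0]], "angular": [[0,0,0],[0,0,0],[0,0,0],[0,0,0],[0,0,0],[0,0,0],[0,0,0],[0,0,0],[0,0,0],[0,0,0]]}}

```text
clock: 63.0
position: [0.4784, -0.3144, 0.0932]
ee_rot: [2.329, 2.108, 0.0]
force: [0.8, -0.8, 0.4]
width: 0.486
gripper_force: 30.0
```

```bash
python3 go.py .4787 -.3143 .1735 .6106 -.0359 .1735 -.0998
```

```text
t 63.0 pos [ 0.4784 -0.3144  0.0932] psi -0.0998 tilt [ 0.0001 -0.0001] w 4.46 gf 30.0 F [ 0.8 -0.8  0.4] j [ 0.14  0.53  0.5   1.88 -0.34  0.81  0.72]
d cm tool [ 0.02  0.03 -8.03]
d cm tool [29.02 10.35 -0.  ]
az -5.682602944631632e-06
```

Request:
{"fn": "carry_out", "kwargs": {"claw": [4.0,4.0,4.0,4.0,4.0,4.0,4.0,4.0,4.0,4.0,4.0,4.0,4.0,4.0,4.0,4.0,4.0,4.0,4.0,4.0], "delta_pos": [[0,0,-0.5],[0,0,-1.5],[0,0,-2],[0,0,-2],[0,0,-1.5],[0,0,-0.5],[1.45,0.52,0],[2.9,1.04,0],[2.9,1.04,0],[2.9,1.04,0],[2.9,1.04,0],[2.9,1.04,0],[2.9,1.04,0],[2.9,1.04,0],[2.9,1.04,0],[2.9,1.04,0],[1.45,0.52,0],[0,0,0],[0,0,0],[0,0,0]], "angular": [[0,0,0],[0,0,0],[0,0,0],[0,0,0],[0,0,0],[0,0,0],[0,0,0],[0,0,0],[0,0,0],[0,0,0],[0,0,0],[0,0,0],[0,0,0],[0,0,0],[0,0,0],[0,0,0],[0,0,0],[0,0,0],[0,0,0],[0,0,0]]}}

```text
clock: 65.0
position: [0.6099, -0.038, 0.173]
ee_rot: [2.332, 2.105, -0.002]
force: [0.5, -0.6, -3.4]
width: 0.48
gripper_force: 30.0
```

Request:
{"fn": "carry_out", "kwargs": {"claw": [4.0,4.0,4.0,4.0,4.0,4.0,4.0,4.0,4.0,4.0], "delta_pos": [[0,0,1],[0,0,2],[0,0,2],[0,0,1.9],[0,0,0.7],[0,0,0.3],[0,0,0],[0,0,0],[0,0,0],[0,0,0]], "angular": [[0,0,0],[0,0,0],[0,0,0],[0,0,0],[0,0,0],[0,0,0],[0,0,0],[0,0,0],[0,0,0],[0,0,0]]}}

```text
clock: 66.0
position: [0.6111, -0.0362, 0.0949]
ee_rot: [2.329, 2.108, 0.001]
force: [0.3, -0.8, -4.3]
width: 0.484
gripper_force: 30.0
```

```bash
python3 go.py .6106 -.0359 .0862 -.0998
```

```text
t 66.0 pos [ 0.6111 -0.0362  0.0949] psi -0.0997 tilt [0.0011 0.0001] w 4.44 gf 30.0 F [ 0.3 -0.8 -4.3] j [-0.34  0.58  0.47  1.78 -0.33  0.86  0.17]
d cm tool [ 0.02 -0.05  0.87]
az 0.00010930312605854364
```

Request:
{"fn": "carry_out", "kwargs": {"claw": [4.0,4.0,4.0,4.0,4.0,4.0,4.0,4.0,4.0,4.0], "delta_pos": [[0.02,-0.04,0.4],[0,0,0.15],[0,0,0.1],[0,0,0.05],[0,0,0.05],[0,0,0.05],[0,0,0.05],[0,0,0.05],[0,0,0],[0,0,0]], "angular": [[0,0,0],[0,0,0],[0,0,0],[0,0,0],[0,0,0],[0,0,0],[0,0,0],[0,0,0],[0,0,0],[0,0,0]]}}

```text
clock: 67.0
position: [0.6108, -0.036, 0.0861]
ee_rot: [2.329, 2.107, 0.002]
force: [-2.0, -0.3, 6.3]
width: 0.48
gripper_force: 30.0
```

```bash
python3 go.py .6106 -.0359 .0862 -.0998
```

```text
t 67.0 pos [ 0.6108 -0.036   0.0861] psi -0.0999 tilt [0.0012 0.0003] w 4.41 gf 30.0 F [-2.  -0.3  6.3] j [-0.34  0.59  0.46  1.79 -0.34  0.84  0.18]
d cm tool [ 0.01 -0.02 -0.01]
az -9.808055768720236e-05
```

Request:
{"fn": "carry_out", "kwargs": {"claw": [9.18,9.18,9.18,9.18,9.18,9.18,9.18,9.18,9.18,9.18,9.18,9.18,9.18,9.18,9.18,9.18,9.18,9.18,9.18,9.18], "delta_pos": [[0,0,0],[0,0,0],[0,0,0],[0,0,0],[0,0,0],[0,0,-0.5],[0,0,-1.5],[0,0,-2.5],[0,0,-3],[0,0,-2.5],[0,0,-1],[-2,0,0],[-4,-1,0],[-4,-1,0],[-4,-1,0],[-4,-1,0],[-4,-1,0],[-4,-1,0],[-2,0,0],[0,0,0]], "angular": [[0,0,0],[0,0,0],[0,0,0],[0,0,0],[0,0,0],[0,0,0],[0,0,0],[0,0,0],[0,0,0],[0,0,0],[0,0,0],[0,0,0],[0,0,0],[0,0,0],[0,0,0],[0,0,0],[0,0,0],[0,0,0],[0,0,0],[0,0,0]]}}

```text
clock: 69.0
position: [0.5208, -0.3127, 0.1956]
ee_rot: [2.335, 2.1, -0.002]
force: [-0.3, 0.1, 0.5]
width: 0.998
gripper_force: 0.0
```

```bash
python3 meas.py 2>&1 | grep -v -e board -e "^spray_can (" ; python3 - <<'E'
from h import *
a=arm.get_image("scene")["frame"][:,:,::-1]; b=arm.get_image("top")["frame"][:,:,::-1]
cv2.imwrite("pics/end.png",np.vstack([cv2.resize(a[170:360,190:540],(550,299),interpolation=3),cv2.resize(b[110:270,150:400],(550,300))[:300]]))
E
```

```text
spray_can 2 [0.6213 0.1314 0.     0.    ] 0.133
spray_can 1 [0.6185 0.129  0.     0.    ] 0.066
spray_can 1 [0.6212 0.132  0.     0.    ] 0.052
oblong_can 2 [ 0.6113 -0.0354 -0.1017 -0.0135] 0.132
oblong_can 1 [ 0.6095 -0.0379 -0.1565  0.0415] 0.054
oblong_can 1 [ 0.6119 -0.0353 -0.085  -0.0014] 0.048
glue_bottle 2 [0.5658 0.0541 0.     0.    ] 0.17
glue_bottle 1 [0.5646 0.0519 0.     0.    ] 0.1
glue_bottle 1 [0.5661 0.0544 0.     0.    ] 0.056
flat_tin 0 [0.645 0.05  0.    0.   ] 0.0
tray 2 [ 0.5959  0.0488 -0.0207  0.    ] 0.069
tray 1 [ 0.5945  0.048  -0.0181  0.    ] 0.038
tray 1 [ 0.597   0.0502 -0.017   0.    ] 0.017
small_jar 2 [0.5407 0.1487 0.     0.    ] 0.343
small_jar 1 [0.5388 0.1466 0.     0.    ] 0.129
small_jar 1 [0.5419 0.1505 0.     0.    ] 0.157
pin_box 2 [ 0.544  -0.0435 -0.1462  0.    ] 0.354
pin_box 1 [ 0.543  -0.0458 -0.1789  0.    ] 0.087
pin_box 1 [ 0.5434 -0.0412 -0.1146  0.    ] 0.148
```

View pics/end.png

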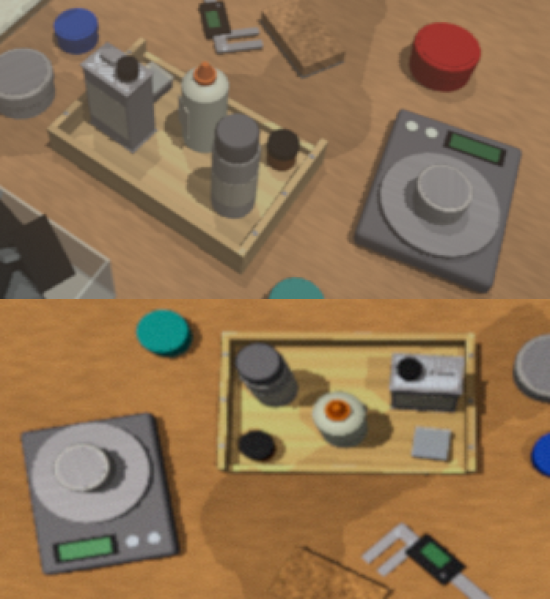

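The picture shows all three containers back in their places, within about 1 mm of the first measurement. The jar and box are unchanged, the tin is on the pan, and the gripper is clear.

```bash
python3 -c "
from cell import arm
print(arm.sign_off())"
```

```text
the job is handed in; nothing more can be done
None
```

The job is handed in at about 69 s of the 144 s allowed: the tin stands in the middle of the scale's pan, and all three containers are back in the tray within about 1 mm, with the oblong can's angle unchanged to within the measurement.

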